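Put the washed sample jars and tube basket up to dry

ROBOT

A 7-joint arm with a two-finger parallel gripper is mounted at the origin on the work surface. World frame = base frame: x ahead of the robot, y to its left, z up, the work surface at z = 0. Lengths are in m, angles in rad, forces in N, time in s.
With the tool pointing down it reaches from about 0.425 to 0.95 m from the base axis. Payload 4.7 kg.
Tool frame: the origin (TCP) lies midway between the tips of the shut fingers; the grasp point (between the pads) lies 19 mm behind it; z points along the fingers, y is the line along which they close (so a half turn about z gives the same grasp; the last joint's range is limited). The gripper opens to 85 mm and grips with 20 to 120 N. Pads are 22 mm wide; open, the fingers measure 114 mm over their backs; the gripper's body (76 mm by 85 mm) begins 54 mm behind the grasp point. The pads swing forward as they close: fully open they stand 13 mm farther back than shut.
Start: joints at [-1.188, 0.469, -0.049, 1.532, 0.024, 1.141, -0.082], TCP at [0.27, 0.619, 0.231] pointing down, gripper open.
Joint ranges: [-2.59, 2.59], [-0.33, 1.99], [-1.39, 1.29], [0.1, 2.45], [-1.04, 4.18], [0.21, 1.99], [-2.66, 2.66]. Speed limits (rad/s): [2.57, 2.57, 3.14, 3.14, 3.14, 3.14, 3.14].

INTERFACE

Orientations are given as a unit quaternion [x, y, z, w].
In Python, from rig import manip, eyes gives the robot as it stands. The module is installed in compiled form; this text tells all that it offers.
- The arm moves only by the tool move_arm, never from a script. Its argument "moves" is one flat list of numbers, 7 for each row, row after row: the shift along the world's x, y, z in m, then the turn, a rotation vector about the world's x, y, z in degrees, then the opening in per cent of the stroke, from 0 (shut) to 100 (fully open). In form: [tx, ty, tz, wx, wy, wz, grip, tx, ty, tz, wx, wy, wz, grip, ...]. A call has 1 to 5 rows; each row is the pose to reach, as a shift and turn from the pose commanded when the call began; what a row does not reach only later rows make up. A row lasts 1/12 s, in which the tool goes at most 41.7 mm and 7.16 degrees, less where a joint would pass 70% of its speed; a pose out of reach is approached as far as the arm can. A call with a gripper value outside its range is refused whole. The fingers move at their own pace and stop on an object; the grip force is fixed at half the most. Time passes only in rows, so rows that repeat a pose let the fingers close. It gives the time, the measured TCP pose, the force, the opening and the grip force at its end, in the units of the state.
- manip.state(): the state, without advancing time (a new reading comes with each control period).
- eyes.read_camera(name): name is "side" or "top" or "wrist"; returns a dict with "img" (400x640x3 uint8, red, green, blue), "fx", "fy", "cx", "cy" (pixels), "k1" (the pictures are not rectified: a ray, as slopes to the right and down, at radius r is drawn at 1 + k1 r^2 times it, then the intrinsics apply), "rvec" (rotation vector, rad) and "tvec" (3), from world to camera coordinates, as OpenCV has them. Camera axes: x right, y down, z forward; pixel columns grow to the right and rows downward; lengths in m; the calibration is good to about 2 mm. A picture is of the moment at which its call begins. There is no depth.
- manip.sign_off(): hands the job in; it is judged then, once.
The state is a dict: "clock": time; "q": joint angles; "joint_velocities": joint speeds; "tau": joint torques, N m; "tcp_pos": TCP position; "tool_rot": TCP orientation; "wrist_force": force on the tool from outside, world axes, zero at the start; "ft_torque": the same for the moment, N m; "width": finger opening in m; "gripper_force": force on a finger pad.
Only numpy, scipy, OpenCV 4.12 (cv2) and the standard library are available. Lean on these libraries where they do the work, as an engineer would, in place of code of your own. Each camera call takes 0.05 s, during which the arm holds its last target. There are 200 camera calls.

TASK

Put the washed things up to dry. Carry the tube basket by its black grip from the twin hooks of the drain stand (white base) to those of the drying stand (yellow base), keeping it level and never letting go of it until it hangs there. Take the white trays one at a time from the top of the nested pile and stack them on the blue mat, the first one in the middle of it and lying lengthways along it: blue-capped jars stand in this bottom tray, green-capped jars stand in the second tray, and the third stays empty as a cover, each tray turned half a turn against the one below so that it rests on its ledges instead of nesting; do not shift the amber bottle, the wash bottle or the black vial block.

Things in the scene. Friction and masses are not known exactly. Their poses are not given: they have to be found in the camera images.
- tray1_mid (a point): top tray of the nested pile, becomes the bottom of the stack. White plastic stack-nest tray, 200 x 62 x 50 mm (x, y, z), 0.13 kg, one end's rim blue (+x). Point: its centre, 25 mm above its underside. Grip across the middle of its 62 mm wide, 12 mm high upright rim band at the top, from above; the sides below taper in to 47 mm at the foot
- tray2_mid (a point): middle tray of the pile, like tray 1 (same point). Trays turned alike nest: each sits 26 mm above the one below, so keep fingertips less than 24 mm below the top of a rim. Turned half a turn, a tray's foot rests on ledges inside the lower tray's ends and it sits 44 mm above it; it must be let down within about 4 mm of centred
- tray3_mid (a point): lowest tray of the pile, like tray 1 (same point); becomes the empty cover. Inside each tray the floor is 3 mm thick and clear for x = -72 to +72 mm, 42 mm wide; two jars fit one behind the other, e.g. at x = -32 and +32 mm, let down with the fingers along the tray's length and opened little wider than the jar
- tray1_blue_end (a point): middle of the rim of tray 1's blue end, 99 mm along +x from the tray's centre, 44 mm above its underside
- tray2_blue_end (a point): middle of the rim of tray 2's blue end, 99 mm along +x from the tray's centre, 44 mm above its underside
- tray3_blue_end (a point): middle of the rim of tray 3's blue end, 99 mm along +x from the tray's centre, 44 mm above its underside
- tray1: tray 1; origin at the centre of its underside
- tray2: tray 2; origin at the centre of its underside
- tray3: tray 3; origin at the centre of its underside
- mat_top (a point): blue fabric drying mat, fixed to the bench, 240 x 120 mm (x, y), 4 mm thick; the point is the centre of its upper face
- basket_grip (a point): centre of the black grip plate of a white wire basket of capped tubes, 0.3 kg. Plate 10 mm thick (x), 44 wide (y), 40 high, to be pinched across its thickness from above. The level crossbar (8 mm thick, along y, 104 mm long) lies 20 mm below the point; uprights go down from its ends to the basket, 62 x 104 x 60 mm, its underside 170 mm below the point
- basket: the wire basket; origin at the centre of its underside. It hangs by its crossbar, prongs between plate and uprights. To take it off: lift it about 30 mm, draw it out along the stand's -x by 80 mm or more, only then raise it further (the basket itself is below the prongs); to hang it, the reverse
- drain_hook (a point): drain stand (steel, white drip-tray base, fixed): where the middle of the basket's crossbar lies when hung, 250 mm above the bench, midway between the two prongs; the basket hangs here at the start, up to 20 mm nearer the post. Frame and sizes as for the drying stand
- dry_hook (a point): drying stand (steel, yellow base, fixed), empty: where the middle of the hung crossbar belongs, 250 mm above the bench. Two level prongs, 8 mm thick, at y = +-36 mm, run from a post 90 mm behind (+x) towards -x and end 26 mm in front in tips turned up to 22 mm above the prongs' centre line. Crossbar may lie 15 mm in front to 45 mm behind the point
- blue1_mid (a point): squat glass sample jar, 32 mm diameter, 34 mm high, about 50 g, with a 12 mm high blue screw cap; the point is at its centre, 17 mm above its underside. May be absent (None).
- blue2_mid (a point): squat glass sample jar, 32 mm diameter, 34 mm high, about 50 g, with a 12 mm high blue screw cap; the point is at its centre, 17 mm above its underside. May be absent (None).
- green1_mid (a point): squat glass sample jar, 32 mm diameter, 34 mm high, about 50 g, with a 12 mm high green screw cap; the point is at its centre, 17 mm above its underside. May be absent (None).
- green2_mid (a point): squat glass sample jar, 32 mm diameter, 34 mm high, about 50 g, with a 12 mm high green screw cap; the point is at its centre, 17 mm above its underside. May be absent (None).
- amber_bottle: bystander: amber glass bottle with blue cap, 60 mm diameter, 135 mm high; origin at the centre of its underside
- wash_bottle: bystander: white wash bottle with blue collar and bent spout, 60 mm diameter, 158 mm high; origin at the centre of its underside
- vial_block: bystander: black block of capped vials, 58 x 90 x 58 mm; origin at the centre of its underside

How it is judged:
On the way, in this order (a step that is already met when the one before it is completed fails the run):
1. the pile's top tray lies on the blue mat (z of tray1_mid in the frame of mat_top between 0.019 and 0.031 m and x of tray1_mid in the frame of mat_top between -0.035 and 0.035 m and y of tray1_mid in the frame of mat_top between -0.035 and 0.035 m and angle between the x axis of tray1_mid and the x axis of mat_top, either way round below 0.35 rad and angle between tray1_mid's own z axis and vertical below 0.08 rad), for 0.2 s.
2. the second tray rests on the first one's ledges, half a turn against it (z of tray2_mid in the frame of tray1_mid between 0.039 and 0.049 m and x of tray2_mid in the frame of tray1_mid between -0.01 and 0.01 m and y of tray2_mid in the frame of tray1_mid between -0.01 and 0.01 m and x of tray2_blue_end in the frame of tray1_mid below -0.06 m and angle between tray2_mid's own z axis and vertical below 0.08 rad), for 0.2 s.
3. the third tray rests on the second one's ledges, half a turn against it (z of tray3_mid in the frame of tray2_mid between 0.039 and 0.049 m and x of tray3_mid in the frame of tray2_mid between -0.01 and 0.01 m and y of tray3_mid in the frame of tray2_mid between -0.01 and 0.01 m and x of tray3_blue_end in the frame of tray2_mid below -0.06 m and angle between tray3_mid's own z axis and vertical below 0.08 rad), for 0.2 s.
At the end, for the whole second after the job is handed in: basket hung on the drying stand, upright; tray 1 flat on the mat within 35 mm of its centre, 0.35 rad of its length; trays 2 and 3 each 44 +-5 mm above the one below, centred within 10 mm, half-turned; blue-capped jars upright in tray 1, green-capped in tray 2; all at rest (all of step 1 and all of step 2 and all of step 3 and x of blue1_mid in the frame of tray1_mid between -0.075 and 0.075 m and y of blue1_mid in the frame of tray1_mid between -0.024 and 0.024 m and z of blue1_mid in the frame of tray1_mid between -0.011 and 0.001 m and angle between each of blue1_mid, blue2_mid, green1_mid, green2_mid's own z axis and vertical below 0.3 rad and x of blue2_mid in the frame of tray1_mid between -0.075 and 0.075 m and y of blue2_mid in the frame of tray1_mid between -0.024 and 0.024 m and z of blue2_mid in the frame of tray1_mid between -0.011 and 0.001 m and x of green1_mid in the frame of tray2_mid between -0.075 and 0.075 m and y of green1_mid in the frame of tray2_mid between -0.024 and 0.024 m and z of green1_mid in the frame of tray2_mid between -0.011 and 0.001 m and x of green2_mid in the frame of tray2_mid between -0.075 and 0.075 m and y of green2_mid in the frame of tray2_mid between -0.024 and 0.024 m and z of green2_mid in the frame of tray2_mid between -0.011 and 0.001 m and z of basket_grip in the frame of dry_hook between 0.01 and 0.03 m and x of basket_grip in the frame of dry_hook between -0.022 and 0.052 m and y of basket_grip in the frame of dry_hook between -0.02 and 0.02 m and angle between basket_grip's own z axis and vertical below 0.15 rad and linear speed of each of tray1, tray2, tray3, basket below 0.03 m/s); the robot touches nothing.
It fails at once if the basket is let go while it hangs on neither stand (set down, dropped) (contact force between basket and the fingers below 0.1 N and not (z of basket_grip in the frame of drain_hook between 0.01 and 0.03 m and x of basket_grip in the frame of drain_hook between -0.022 and 0.052 m and y of basket_grip in the frame of drain_hook between -0.02 and 0.02 m) and not (z of basket_grip in the frame of dry_hook between 0.01 and 0.03 m and x of basket_grip in the frame of dry_hook between -0.022 and 0.052 m and y of basket_grip in the frame of dry_hook between -0.02 and 0.02 m)).
It fails at once if the basket tips more than 0.35 rad from level (angle between basket_grip's own z axis and vertical above 0.35 rad).
It fails at once if the amber bottle is shifted by more than 20 mm (distance of amber_bottle from where it was at the start of the episode above 0.02 m).
It fails at once if the wash bottle is shifted by more than 20 mm (distance of wash_bottle from where it was at the start of the episode above 0.02 m).
It fails at once if the vial block is shifted by more than 20 mm (distance of vial_block from where it was at the start of the episode above 0.02 m).
Of blue1, blue2 only 1 to 2 are there at a start; the rules pass over those that are not, and their reading is None.
Of green1, green2 only 1 to 2 are there at a start; the rules pass over those that are not, and their reading is None.
At some moment in a run one of blue1, blue2, green1, green2 may be knocked a few centimetres aside while the robot is not near it.
It also fails if it takes over 210 s, if anything falls off the work surface, if the arm or the gripper's body presses on something with over 40 N, if the wrist force passes 120 N, or if a joint passes its speed limit or range.

## Working session

There is one attempt and no reset: what is moved stays moved. The work goes in short steps, Python scripts to look and compute and a tool call to move; the robot and the scene stay as the last step left them, time stands still between calls to the robot, and variables do not carry over. Pictures are saved under pics/ and viewed, at most 14 in all, crops included, and the job is handed in when it is done.

Besides the shell and the picture viewer there is one more tool, called after ">>>" as a command line: name --argument value ..., lists and objects as JSON in quotes. move_arm: Moves the arm, as the interface text tells. Its arguments: {"type":"object","properties":{"moves":{"type":"array","items":{"type":"number"}}},"required":["moves"]}

```bash
mkdir -p pics
cat > h.py <<'E'
import numpy as np, cv2
from rig import manip, eyes
from scipy.spatial.transform import Rotation as R
def cam(n,save=None):
    c=eyes.read_camera(n)
    if save: cv2.imwrite('pics/'+save,c['img'][:,:,::-1])
    np.savez('last_'+n+'.npz',**c)
    return c
def load(n):
    return {k:v for k,v in np.load('last_'+n+'.npz').items()}
def ray(c,u,v):
    xd=(u-c['cx'])/c['fx']; yd=(v-c['cy'])/c['fy']; x,y=xd,yd
    for _ in range(30):
        s=1+c['k1']*(x*x+y*y); x,y=xd/s,yd/s
    Rm=cv2.Rodrigues(np.asarray(c['rvec'],float))[0]
    o=-Rm.T@np.asarray(c['tvec']).ravel()
    return o,Rm.T@np.array([x,y,1.0])
def onz(c,u,v,z):
    o,d=ray(c,u,v); return o+d*(z-o[2])/d[2]
def proj(c,p):
    Rm=cv2.Rodrigues(np.asarray(c['rvec'],float))[0]
    q=Rm@np.asarray(p)+np.asarray(c['tvec']).ravel(); x,y=q[:2]/q[2]
    s=1+c['k1']*(x*x+y*y); return np.array([c['fx']*x*s+c['cx'],c['fy']*y*s+c['cy']])
def blobs(c,lo,hi,amin=30):
    m=cv2.inRange(cv2.cvtColor(c['img'],cv2.COLOR_RGB2HSV),np.array(lo),np.array(hi))
    n,_,st,ce=cv2.connectedComponentsWithStats(m)
    return [(st[i],ce[i]) for i in range(1,n) if st[i][4]>=amin],m
E
python3 - <<'E'
from h import *
np.set_printoptions(precision=4,suppress=True)
a=cam('top','top0.png'); b=cam('side','side0.png'); w=cam('wrist','wrist0.png')
for c in(a,b,w): print(ray(c,c['cx'],c['cy']),c['fx'],c['k1'])
print(manip.state())
E
```

```text
(array([0.4185, 0.1052, 1.2855]), array([ 0.1379, -0.0073, -0.9904])) 454.62501190762305 -0.04407221884717809
(array([ 0.0542, -1.2214,  0.978 ]), array([ 0.306 ,  0.8107, -0.4991])) 489.85157641101927 -0.017176082907324353
(array([0.1956, 0.6512, 0.375 ]), array([ 0.2861, -0.1271, -0.9497])) 288.0587571847854 -0.02240834558706197
{'clock': 0.15, 'q': array([-1.1879,  0.4693, -0.0486,  1.5334,  0.0241,  1.141 , -0.0823]), 'joint_velocities': array([-0.0002, -0.0004, -0.0004, -0.0047,  0.0006,  0.0004, -0.0017]), 'tau': array([  0.001 , -51.0763,  -0.0464, -23.7979,   0.0107,   0.0053,
         0.    ]), 'tcp_pos': array([0.27  , 0.6182, 0.2305]), 'tool_rot': array([ 0.2045,  0.9789, -0.0007, -0.0001]), 'wrist_force': array([-0.0218, -0.0567, -0.3103]), 'ft_torque': array([-0.0541,  0.0041,  0.0375]), 'gripper_force': 0.0, 'width': 0.08552437621137572}
```

View pics/top0.png

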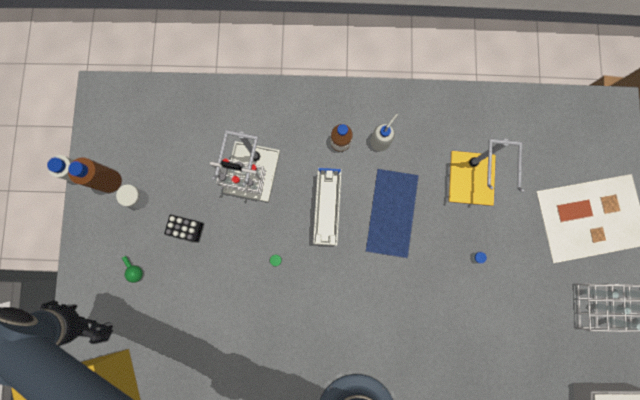

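View pics/side0.png

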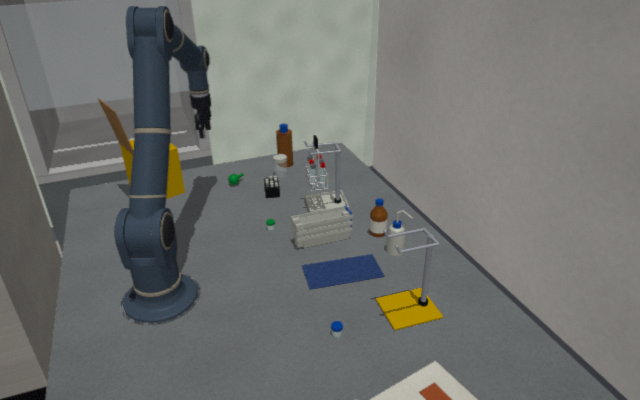

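The top view (+x up, +y left) shows:
- Pile at (327,207), blue end up.
- Mat at (392,213).
- Basket grip near (232,166).
- Drying stand prongs at about (490–520,145–187).
- One green jar at (276,260) and one blue jar at (480,257).

The side view agrees with this. I'll enlarge the top view next.

Run:
```python
from h import *
np.set_printoptions(precision=4,suppress=True)
c=load('top')
i=c['img'][100:280,205:535][:,:,::-1]
cv2.imwrite('pics/topz.png',cv2.resize(i,None,fx=2.4,fy=2.4,interpolation=cv2.INTER_CUBIC)[:, :800])
s=load('side');i=s['img'][120:345,215:455][:,:,::-1]
cv2.imwrite('pics/sidez.png',cv2.resize(i,None,fx=2.6,fy=2.6,interpolation=cv2.INTER_CUBIC))
for n,lo,hi in[('blue',(100,100,60),(130,255,255)),('green',(45,80,50),(85,255,255)),('yellow',(20,120,120),(32,255,255))]:
  for st,ce in blobs(c,lo,hi,15)[0]: print(n,st,ce, onz(c,*ce,0.034)[:2])
b,m=blobs(c,(100,100,40),(130,255,255),1000)
cs=max(cv2.findContours(m,0,2)[0],key=cv2.contourArea); r=cv2.boxPoints(cv2.minAreaRect(cs)); p=np.array([onz(c,*q,.004)[:2] for q in r]); print('mat',p,p.mean(0))
```

```text
blue [337 124  11  11  87] [342.1724 129.2069] [0.7807 0.0563]
blue [381 126  10  10  67] [384.8657 131.1343] [ 0.7786 -0.0653]
blue [ 48 158  17  14 191] [ 55.8168 164.7277] [0.657  0.8647]
blue [ 69 161  19  16 219] [ 77.4384 168.9635] [0.6464 0.8008]
blue [319 168  22   5  50] [328.92 169.24] [0.664  0.0911]
blue [ 367  170   51   87 3309] [391.7785 213.0511] [ 0.5453 -0.0861]
blue [475 252  12  11 105] [480.2762 257.0952] [ 0.4297 -0.3316]
green [270 255  11  11 101] [275.1584 259.9208] [0.4087 0.2314]
green [122 256  21  26 288] [131.7951 271.2014] [0.367  0.6218]
yellow [ 449  151   45   55 1904] [468.9937 179.9364] [ 0.6444 -0.3038]
yellow [491 154   5  33 107] [492.729  170.4579] [ 0.6736 -0.3723]
yellow [ 88 365   7   6  32] [ 91.4688 367.1875] [0.1097 0.7124]
yellow [ 12 388  14  12  90] [ 16.7333 395.1556] [0.028  0.9116]
mat [[ 0.4405 -0.0186]
 [ 0.6734 -0.0489]
 [ 0.6598 -0.1652]
 [ 0.4272 -0.1321]] [ 0.5502 -0.0912]
```

View pics/topz.png

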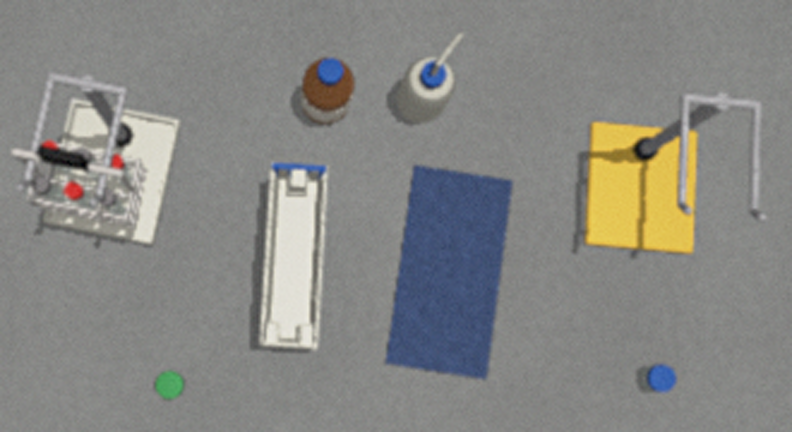

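View pics/sidez.png

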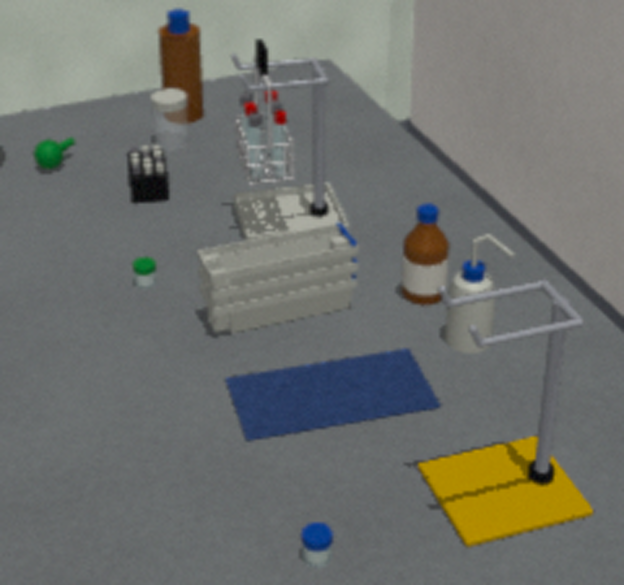

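The zoom shows:
- Pile corners at (262,347), (317,350), (327,170) and (274,167).
- Drying prong corners at (686,98) and (757,104), tips at (685,207) and (758,214).
- Grip plate from (40,153) to (88,162).

Next I'll convert these to positions.

Run:
```python
from h import *
np.set_printoptions(precision=4,suppress=True)
c=load('top'); s=load('side')
def P(n,z,*pts):
  q=np.array([onz(c,x/2.4+205-.3,y/2.4+100-.3,z)[:2] for x,y in pts]); print(n,q.tolist() and q.round(4).tolist(),'mean',q.mean(0))
  return q
q=P('pile',.102,(262,347),(317,350),(327,168),(274,165)); d=q[2:].mean(0)-q[:2].mean(0); print(np.degrees(np.arctan2(d[1],d[0])),np.linalg.norm(d))
P('dryback',.254,(686,98),(757,104)); P('drytip',.272,(685,207),(758,214)); P('drypost foot',.01,(645,149))
P('drain back',.254,(50,77),(126,90)); P('drain foot',.01,(121,132)); P('drain tips',.272,(30,188),(104,198))
P('grip',.29,(40,153),(88,162)); P('bar',.254,(14,153),(123,172))
def tri(a,b):
  o1,d1=ray(c,a[0]/2.4+204.7,a[1]/2.4+99.7); o2,d2=ray(s,b[0]/2.6+214.7,b[1]/2.6+119.7)
  A=np.array([d1,-d2]).T; t=np.linalg.lstsq(A,o2-o1,rcond=None)[0]; return (o1+d1*t[0]+o2+d2*t[1])/2, np.linalg.norm(o1+d1*t[0]-o2-d2*t[1])
print('dry corners',tri((686,98),(547,285)),tri((757,104),(578,318)))
print('dry tips',tri((685,207),(446,290)),tri((758,214),(478,330)))
print('drain corner R',tri((126,90),(322,82)),'L',tri((50,77),(318,62)),'grip',tri((64,158),(262,55)))
b,m=blobs(c,(20,120,60),(32,255,255),1000)
```

```text
pile [[0.452, 0.126], [0.4502, 0.0666], [0.6503, 0.0599], [0.652, 0.1185]] mean [0.5511 0.0927]
-2.0150594511751008 0.200184267158315
dryback [[0.7003, -0.2851], [0.6966, -0.3559]] mean [ 0.6984 -0.3205]
drytip [[0.5889, -0.2745], [0.5841, -0.3449]] mean [ 0.5865 -0.3097]
drypost foot [[0.7023, -0.3257]] mean [ 0.7023 -0.3257]
drain back [[0.7034, 0.3373], [0.6923, 0.2626]] mean [0.6979 0.2999]
drain foot [[0.7054, 0.3033]] mean [0.7054 0.3033]
drain tips [[0.5903, 0.3459], [0.5826, 0.2756]] mean [0.5865 0.3108]
grip [[0.6205, 0.3343], [0.6132, 0.2891]] mean [0.6168 0.3117]
bar [[0.6271, 0.3677], [0.6113, 0.2616]] mean [0.6192 0.3147]
dry corners (array([ 0.7047, -0.2908,  0.2394]), np.float64(0.0008524978041207644)) (array([ 0.6984, -0.3598,  0.2446]), np.float64(0.0013380811467478236))
dry tips (array([ 0.5917, -0.2805,  0.256 ]), np.float64(0.00023737171582729355)) (array([ 0.5876, -0.3527,  0.2552]), np.float64(0.0016080828279300815))
drain corner R (array([0.692 , 0.2659, 0.2398]), np.float64(0.00825059015968934)) L (array([0.7109, 0.341 , 0.235 ]), np.float64(0.0044929179804661275)) grip (array([0.619 , 0.3156, 0.2723]), np.float64(0.0017515259143078877))
```

>>> move_arm --moves '[0.023,-0.02,0.034,0,0,-5,100,0.046,-0.04,0.068,0,0,-10,100,0.069,-0.06,0.102,0,0,-15,100,0.092,-0.08,0.136,0,0,-20,100,0.115,-0.1,0.17,0,0,-25,100]'

```text
clock: 0.57
tcp_pos: [0.3758, 0.5261, 0.3877]
tool_rot: [0.413, 0.911, -0.0, -0.0]
wrist_force: [0.8, 1.7, -0.3]
width: 0.0853
gripper_force: 0.0
```

>>> move_arm --moves '[0.023,-0.02,0,0,0,-5,100,0.046,-0.04,0,0,0,-10,100,0.069,-0.06,0,0,0,-15,100,0.092,-0.08,0,0,0,-20,100,0.115,-0.1,0,0,0,-25,100]'

```text
clock: 0.98
tcp_pos: [0.4909, 0.4261, 0.3862]
tool_rot: [0.601, 0.8, -0.0, -0.0]
wrist_force: [0.1, 0.3, 0.2]
width: 0.0852
gripper_force: 0.0
```

>>> move_arm --moves '[0.023,-0.02,0,0,0,-5,100,0.046,-0.04,0,0,0,-10,100,0.069,-0.06,0,0,0,-15,100,0.092,-0.08,0,0,0,-20,100,0.115,-0.1,0,0,0,-25,100]'

```text
clock: 1.4
tcp_pos: [0.6058, 0.3263, 0.3861]
tool_rot: [0.759, 0.651, -0.0, -0.0]
wrist_force: [0.4, -0.0, -0.3]
width: 0.0854
gripper_force: 0.0
```

```bash
cat >> h.py <<'E'
np.set_printoptions(precision=4,suppress=True)
def st():
    s=manip.state(); Rm=R.from_quat(s['tool_rot']).as_matrix()
    print('t',round(s['clock'],2),'tcp',s['tcp_pos'],'yaw',np.degrees(np.arctan2(Rm[1,1],Rm[0,1])).round(2),'tilt',Rm[:2,2].round(3),'F',s['wrist_force'].round(1),'w',round(s['width'],4),'gf',round(s['gripper_force'],1),'q7',s['q'][6].round(2))
E
python3 - <<'E'
from h import *
st(); cam('wrist','w1.png')
E
```

```text
t 1.4 tcp [0.6058 0.3263 0.3861] yaw -8.83 tilt [-0.001 -0.   ] F [ 0.4 -0.  -0.3] w 0.0854 gf 0.0 q7 -0.6
```

View pics/w1.png

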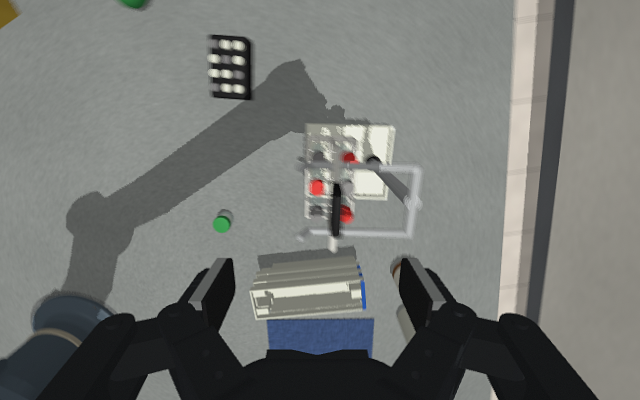

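The wrist view shows the grip plate edge-on, with its top running from (337,185) to (336,235). The black vial block and the green jar at (223,221) are clear of it.

Run:
```python
from h import *
c=load('wrist')
b,m=blobs(c,(0,0,0),(179,255,45),60)
for s,ce in b:
  if 300<ce[0]<370 and 150<ce[1]<260:
    k=(cv2.connectedComponents(m)[1]); print(s,ce,onz(c,*ce,.28),onz(c,*ce,.29)); 
print(onz(c,337,185,.29),onz(c,336,233,.29)); st()
```

```text
[331 184  10  52 366] [335.6967 209.8279] [0.6211 0.3157 0.28  ] [0.6209 0.3193 0.29  ]
[0.6251 0.3417 0.29  ] [0.6182 0.2971 0.29  ]
t 1.45 tcp [0.611  0.3189 0.3856] yaw -9.58 tilt [ 0.004 -0.006] F [ 1.6 -3.8  0.6] w 0.0853 gf 0.0 q7 -0.6
```

>>> move_arm --moves '[0.009,-0.003,-0.02,0,0,1,100,0.009,-0.003,-0.05,0,0,1,100,0.009,-0.003,-0.08,0,0,1,100,0.009,-0.003,-0.11,0,0,1,100,0.009,-0.003,-0.129,0,0,1,100]'

```text
clock: 1.87
tcp_pos: [0.6124, 0.3239, 0.2535]
tool_rot: [0.752, 0.659, -0.002, -0.001]
wrist_force: [-0.6, 1.6, -0.2]
width: 0.0853
gripper_force: 0.0
```

>>> move_arm --moves '[0,0,0,0,0,0,100,0,0,0,0,0,0,40,0,0,0,0,0,0,30,0,0,0,0,0,0,20,0,0,0,0,0,0,10]'

```text
clock: 2.28
tcp_pos: [0.6149, 0.3247, 0.2595]
tool_rot: [0.752, 0.659, 0.002, 0.0]
wrist_force: [0.6, -0.7, 0.6]
width: 0.0388
gripper_force: 0.0
```

>>> move_arm --moves '[0,0,0,0,0,0,0,0,0,0,0,0,0,0,0,0,0,0,0,0,0,0,0,0,0,0,0,0,0,0,0,0,0,0,0]'

```text
clock: 2.7
tcp_pos: [0.614, 0.3246, 0.259]
tool_rot: [0.752, 0.659, 0.0, -0.0]
wrist_force: [-1.0, -0.3, 6.6]
width: 0.0091
gripper_force: 61.0
```

Run:
```python
from h import *
st()
```

```text
t 2.7 tcp [0.614  0.3246 0.259 ] yaw -7.56 tilt [0.001 0.001] F [-1.  -0.3  6.6] w 0.0091 gf 61.0 q7 -0.55
```

>>> move_arm --moves '[0,0,0.006,0,0,0,0,0,0,0.012,0,0,0,0,0,0,0.02,0,0,0,0,0,0,0.028,0,0,0,0,0,0,0.033,0,0,0,0]'

```text
clock: 3.12
tcp_pos: [0.6143, 0.3245, 0.2916]
tool_rot: [0.752, 0.659, 0.001, 0.0]
wrist_force: [1.0, -0.2, -2.4]
width: 0.0093
gripper_force: 59.6
```

>>> move_arm --moves '[-0.01,0.0015,0,0,0,0,0,-0.024,0.0035,0,0,0,0,0,-0.04,0.006,0,0,0,0,0,-0.055,0.008,0,0,0,0,0,-0.06,0.009,0,0,0,0,0]'

```text
clock: 3.53
tcp_pos: [0.5508, 0.3345, 0.2903]
tool_rot: [0.752, 0.66, -0.001, -0.001]
wrist_force: [0.5, 0.6, -3.7]
width: 0.0092
gripper_force: 59.7
```

Run:
```python
from h import *
cam('wrist','w2.png'); st()
```

```text
t 3.58 tcp [0.5511 0.3347 0.2905] yaw -7.42 tilt [-0.002  0.001] F [-0.9 -0.2 -3.5] w 0.009 gf 59.6 q7 -0.63
```

View pics/w2.png

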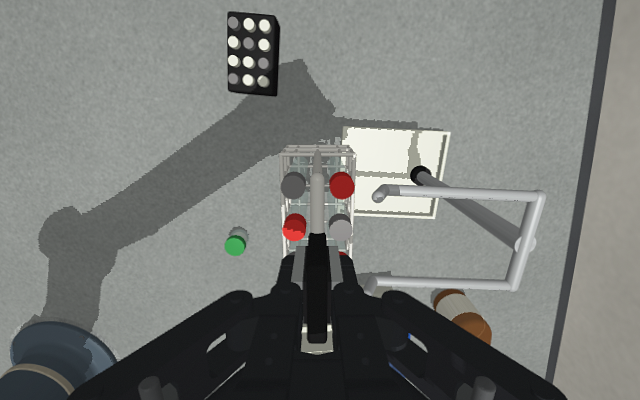

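>>> move_arm --moves '[-0.012,0.002,0,0,0,0,0,-0.03,0.004,0,0,0,0,0,-0.05,0.007,0.01,0,0,0,0,-0.05,0.007,0.035,0,0,0,0,-0.05,0.007,0.06,0,0,0,0]'

```text
clock: 4.0
tcp_pos: [0.5021, 0.3404, 0.35]
tool_rot: [0.752, 0.659, -0.002, -0.0]
wrist_force: [0.6, 1.1, -1.9]
width: 0.0088
gripper_force: 59.6
```

>>> move_arm --moves '[0,0,0.025,0,0,0,0,0,-0.01,0.045,0,0,0,0,0,-0.03,0.055,0,0,0,0,0,-0.055,0.06,0,0,0,0,0,-0.08,0.06,0,0,0,0]'

```text
clock: 4.42
tcp_pos: [0.5045, 0.2581, 0.4113]
tool_rot: [0.753, 0.658, 0.001, 0.001]
wrist_force: [0.5, -1.0, -3.0]
width: 0.0091
gripper_force: 59.6
```

>>> move_arm --moves '[0,-0.028,0,0,0,0,0,0,-0.056,0,0,0,0,0,0,-0.084,0,0,0,0,0,0,-0.112,0,0,0,0,0,0,-0.14,0,0,0,0,0]'

```text
clock: 4.83
tcp_pos: [0.5033, 0.1169, 0.4098]
tool_rot: [0.753, 0.658, -0.001, -0.0]
wrist_force: [0.2, 0.3, -2.2]
width: 0.0091
gripper_force: 59.6
```

>>> move_arm --moves '[0,-0.028,0,0,0,0,0,0,-0.056,0,0,0,0,0,0,-0.084,0,0,0,0,0,0,-0.112,0,0,0,0,0,0,-0.14,0,0,0,0,0]'

```text
clock: 5.25
tcp_pos: [0.5027, -0.0229, 0.4098]
tool_rot: [0.753, 0.658, -0.0, -0.0]
wrist_force: [0.1, -0.0, -2.6]
width: 0.0091
gripper_force: 59.6
```

>>> move_arm --moves '[0,-0.028,0,0,0,0,0,0,-0.056,0,0,0,0,0,0,-0.084,0,0,0,0,0,0,-0.112,0,0,0,0,0,0,-0.14,0,0,0,0,0]'

```text
clock: 5.67
tcp_pos: [0.5022, -0.1625, 0.4099]
tool_rot: [0.753, 0.658, -0.0, -0.001]
wrist_force: [-0.1, 0.4, -3.0]
width: 0.0093
gripper_force: 59.6
```

>>> move_arm --moves '[0,-0.028,0,0,0,0.5,0,0,-0.056,0,0,0,1,0,0,-0.084,0,0,0,1.5,0,0,-0.11,0,0,0,2,0,0,-0.13,0,0,0,2.5,0]'

```text
clock: 6.08
tcp_pos: [0.5014, -0.2934, 0.4099]
tool_rot: [0.739, 0.673, -0.001, -0.0]
wrist_force: [0.0, 0.7, -2.7]
width: 0.0091
gripper_force: 59.6
```

>>> move_arm --moves '[0,-0.008,0,0,0,0,0,0,-0.01,0,0,0,0,0,0,-0.01,0,0,0,0,0,0,-0.01,0,0,0,0,0]'

```text
clock: 6.42
tcp_pos: [0.5042, -0.2982, 0.4102]
tool_rot: [0.737, 0.676, 0.001, -0.001]
wrist_force: [0.7, -0.4, -2.6]
width: 0.0091
gripper_force: 59.6
```

Run:
```python
from h import *
c=cam('wrist','w3.png'); cam('top'); cam('side'); st()
```

```text
t 6.57 tcp [ 0.5045 -0.2981  0.4105] yaw -4.95 tilt [0.    0.001] F [-0.1  0.5 -3.2] w 0.0091 gf 59.6 q7 0.56
```

View pics/w3.png

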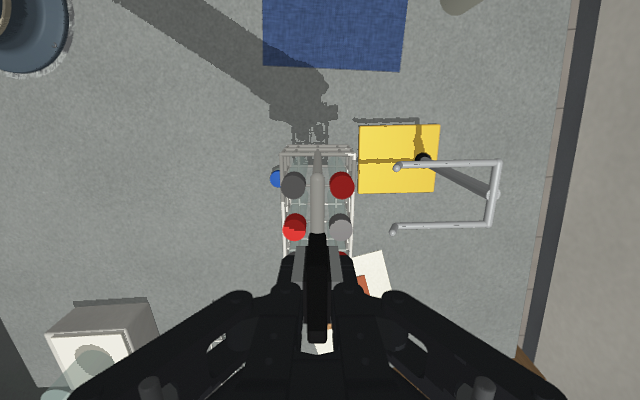

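The wrist view shows the basket held level. The drying prong tips are at (399,165) and (393,231), the back corners at (497,163) and (492,224), and the plate's top edge runs from (318,235) to (318,343).

Run:
```python
from h import *
c=load('wrist'); a=load('top')
for u,v,z in[(399,165,.268),(393,230,.268),(497,163,.25),(491,225,.25),(420,164,.254),(420,228,.254),(422,157,.01)]: print(u,v,onz(c,u,v,z)[:2])
print('plate',onz(c,318,236,.4415),onz(c,318,341,.4415), 'bar far end',onz(c,318,150,.4015))
```

```text
399 165 [ 0.5882 -0.2782]
393 230 [ 0.5819 -0.3489]
497 163 [ 0.6985 -0.2887]
491 225 [ 0.6994 -0.3609]
420 164 [ 0.6142 -0.2819]
420 228 [ 0.616  -0.3555]
422 157 [ 0.7016 -0.321 ]
plate [ 0.5066 -0.2695  0.4415] [ 0.5017 -0.3262  0.4415] bar far end [ 0.5094 -0.2382  0.4015]
```

>>> move_arm --moves '[0,-0.002,-0.02,0,0,0,0,0,-0.002,-0.05,0,0,0,0,0,-0.002,-0.08,0,0,0,0,0,-0.002,-0.105,0,0,0,0,0,-0.002,-0.119,0,0,0,0]'

```text
clock: 6.98
tcp_pos: [0.5032, -0.2993, 0.2883]
tool_rot: [0.737, 0.676, -0.0, -0.002]
wrist_force: [0.2, 0.6, -2.6]
width: 0.0093
gripper_force: 59.6
```

>>> move_arm --moves '[0,0,0,0,0,-0.5,0,0.01,-0.001,0,0,0,-0.5,0,0.024,-0.0024,0,0,0,-0.5,0,0.038,-0.0037,0,0,0,-0.5,0,0.05,-0.005,0,0,0,-0.5,0]'

```text
clock: 7.4
tcp_pos: [0.5571, -0.3066, 0.2937]
tool_rot: [0.74, 0.672, 0.001, 0.002]
wrist_force: [0.6, -0.1, -2.6]
width: 0.0092
gripper_force: 59.7
```

Run:
```python
from h import *
c=cam('wrist','w4.png'); st()
```

```text
t 7.45 tcp [ 0.5597 -0.3062  0.2933] yaw -5.36 tilt [ 0.006 -0.003] F [ 3.1  1.2 -2.2] w 0.0089 gf 59.7 q7 0.6
```

View pics/w4.png

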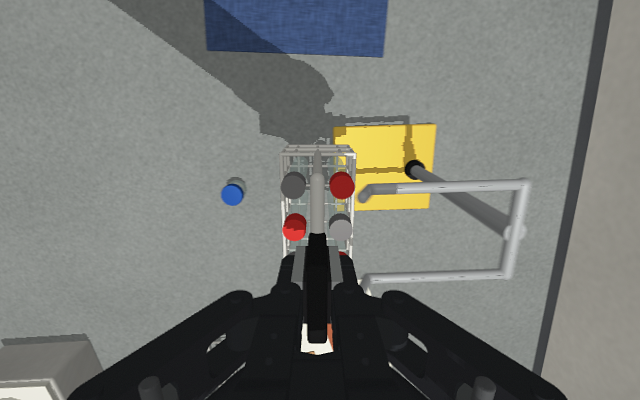

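The tips at (366,193) and (366,285) straddle the plate, inside the uprights. I'll go on in and lower the basket.

>>> move_arm --moves '[0.012,-0.0012,0,0,0,0,0,0.028,-0.0028,0,0,0,0,0,0.044,-0.0044,0,0,0,0,0,0.058,-0.0058,0,0,0,0,0,0.064,-0.0064,0,0,0,0,0]'

```text
clock: 7.87
tcp_pos: [0.6211, -0.3123, 0.2926]
tool_rot: [0.74, 0.673, 0.001, 0.002]
wrist_force: [-0.2, 1.3, -2.4]
width: 0.0089
gripper_force: 59.7
```

>>> move_arm --moves '[0,0,0,0,0,0,0,0,0,-0.008,0,0,0,0,0,0,-0.016,0,0,0,0,0,0,-0.024,0,0,0,0,0,0,-0.03,0,0,0,0]'

```text
clock: 8.28
tcp_pos: [0.617, -0.3127, 0.26]
tool_rot: [0.741, 0.671, -0.0, -0.001]
wrist_force: [0.4, 0.2, -2.7]
width: 0.0093
gripper_force: 59.7
```

Run:
```python
from h import *
c=cam('wrist','w5.png');cam('side','s5.png'); st()
```

```text
t 8.38 tcp [ 0.6172 -0.3127  0.2601] yaw -5.62 tilt [-0.002  0.001] F [ 0.1  0.8 -2.6] w 0.0092 gf 59.7 q7 0.6
```

View pics/w5.png

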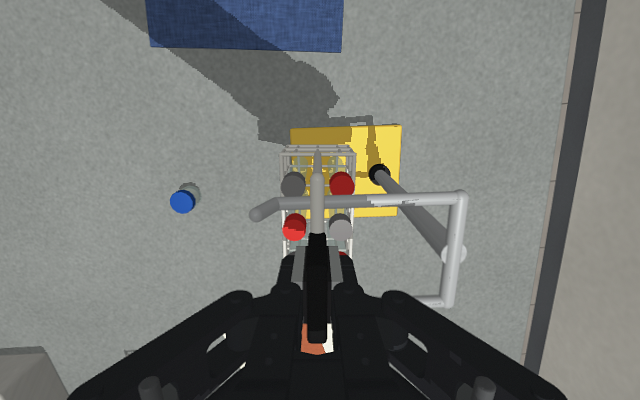

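The crossbar is over the prong at (318,202), and the wrist still carries the weight. I'll lower it further.

>>> move_arm --moves '[0,0,-0.001,0,0,0,0,0,0,-0.002,0,0,0,0,0,0,-0.003,0,0,0,0,0,0,-0.003,0,0,0,0,0,0,-0.003,0,0,0,0]'

```text
clock: 8.8
tcp_pos: [0.6181, -0.3132, 0.2592]
tool_rot: [0.741, 0.672, 0.0, 0.0]
wrist_force: [-0.8, 1.3, 0.7]
width: 0.0094
gripper_force: 60.3
```

>>> move_arm --moves '[0,0,-0.001,0,0,0,0,0,0,-0.002,0,0,0,0,0,0,-0.002,0,0,0,0,0,0,-0.002,0,0,0,0]'

```text
clock: 9.13
tcp_pos: [0.6182, -0.3133, 0.2589]
tool_rot: [0.741, 0.672, 0.001, 0.001]
wrist_force: [-2.5, 2.2, 8.3]
width: 0.009
gripper_force: 61.6
```

>>> move_arm --moves '[0,0,0.001,0,0,0,10,0,0,0.001,0,0,0,20,0,0,0.001,0,0,0,40,0,0,0.001,0,0,0,70,0,0,0.001,0,0,0,90]'

```text
clock: 9.55
tcp_pos: [0.6181, -0.3131, 0.2571]
tool_rot: [0.741, 0.672, -0.0, -0.0]
wrist_force: [-0.0, 1.0, 0.2]
width: 0.0526
gripper_force: 0.0
```

>>> move_arm --moves '[0,0,0,0,0,0,100,0,0,0,0,0,0,100,0,0,0.01,0,0,0,100,0,0,0.03,0,0,0,100,0,0,0.05,0,0,0,100]'

```text
clock: 9.97
tcp_pos: [0.6178, -0.3128, 0.308]
tool_rot: [0.741, 0.672, -0.0, -0.001]
wrist_force: [0.0, -0.3, 0.9]
width: 0.0853
gripper_force: 0.0
```

>>> move_arm --moves '[0,0,0.03,0,0,0,100,0,0,0.06,0,0,0,100,0,0,0.09,0,0,0,100,0,0,0.11,0,0,0,100,-0.01,0,0.12,0,0,0,100]'

```text
clock: 10.38
tcp_pos: [0.6097, -0.3132, 0.4311]
tool_rot: [0.74, 0.672, 0.001, 0.003]
wrist_force: [1.6, -0.2, -0.2]
width: 0.0855
gripper_force: 0.0
```

Run:
```python
from h import *
c=cam('wrist','w6.png');st()
```

```text
t 10.43 tcp [ 0.6067 -0.3146  0.4323] yaw -5.65 tilt [ 0.005 -0.003] F [-0.9 -1.4  1.3] w 0.0858 gf 0.0 q7 0.55
```

View pics/w6.png

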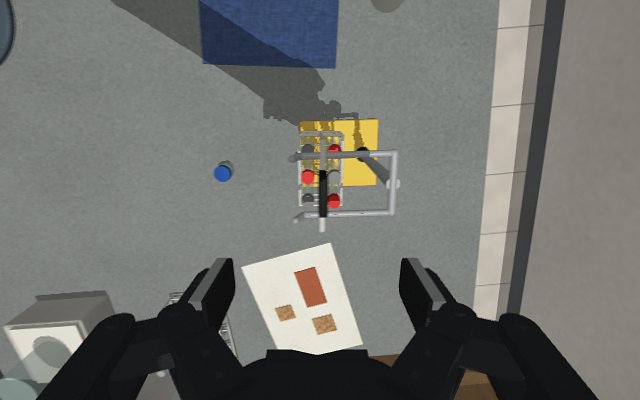

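The basket hangs on the drying stand, with its plate at (323,193) between the prongs. Next is tray 1.

>>> move_arm --moves '[-0.004,0.027,0,0,0,6.2,100,-0.008,0.054,0,0,0,12.4,100,-0.012,0.081,0,0,0,18.6,100,-0.016,0.108,0,0,0,24.8,100,-0.02,0.135,0,0,0,31,100]'

```text
clock: 10.85
tcp_pos: [0.5866, -0.1768, 0.4262]
tool_rot: [0.532, 0.847, -0.0, -0.001]
wrist_force: [-0.2, -0.5, -0.3]
width: 0.0856
gripper_force: 0.0
```

>>> move_arm --moves '[-0.004,0.027,0,0,0,6.2,100,-0.008,0.054,0,0,0,12.4,100,-0.012,0.081,0,0,0,18.6,100,-0.016,0.108,0,0,0,24.8,100,-0.02,0.135,0,0,0,31,100]'

```text
clock: 11.27
tcp_pos: [0.5666, -0.042, 0.4263]
tool_rot: [0.287, 0.958, -0.0, -0.001]
wrist_force: [0.6, -0.0, 0.0]
width: 0.0851
gripper_force: 0.0
```

>>> move_arm --moves '[-0.004,0.027,-0.03,0,0,6.2,100,-0.008,0.054,-0.06,0,0,12.4,100,-0.012,0.081,-0.09,0,0,18.6,100,-0.016,0.108,-0.12,0,0,24.8,100,-0.017,0.135,-0.15,0,0,31,100]'

```text
clock: 11.68
tcp_pos: [0.5489, 0.0926, 0.2753]
tool_rot: [0.02, 1.0, -0.0, -0.001]
wrist_force: [0.4, 0.1, 0.7]
width: 0.0851
gripper_force: 0.0
```

>>> move_arm --moves '[0,0,0,0,0,0,100,0,0,0,0,0,0,100,0,0,0,0,0,0,100]'

```text
clock: 11.93
tcp_pos: [0.5508, 0.0908, 0.2774]
tool_rot: [0.023, 1.0, -0.001, -0.0]
wrist_force: [0.3, 0.2, -1.1]
width: 0.0854
gripper_force: 0.0
```

Run:
```python
from h import *
c=cam('wrist','w7.png');st()
```

```text
t 11.98 tcp [0.5515 0.0903 0.2782] yaw 87.24 tilt [ 0.001 -0.001] F [-0.1 -1.5 -0.3] w 0.0853 gf 0.0 q7 1.36
```

View pics/w7.png

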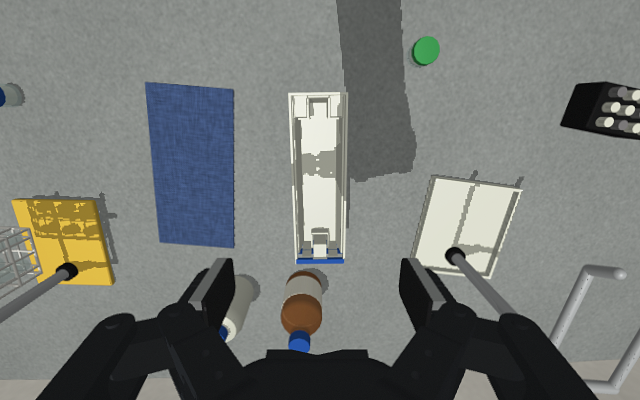

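The top tray's rim is at (289,93), (347,94), (344,263) and (295,263), with its blue end below. The mat and green jar (426,50) are visible too.

Run:
```python
from h import *
c=load('wrist')
q=np.array([onz(c,u,v,.102)[:2] for u,v in [(289.5,93),(347.5,94),(344,263),(295,263)]]); print(q,q.mean(0)); d=q[2:].mean(0)-q[:2].mean(0); print(np.degrees(np.arctan2(d[1],d[0])),np.linalg.norm(d),np.linalg.norm(q[0]-q[1]))
q=np.array([onz(c,u,v,.004)[:2] for u,v in [(146,82),(234,90),(234,248),(161,242)]]); print('mat',q,q.mean(0))
hsv=cv2.cvtColor(c['img'],cv2.COLOR_RGB2HSV); m=cv2.inRange(hsv,np.array([0,0,150]),np.array([179,60,255]))
for v in range(120,230,20):
  r=np.where(m[v,270:370])[0]+270; print(v,r.min(),r.max(),onz(c,r.min(),v,.102)[1],onz(c,r.max()+1,v,.102)[1],onz(c,(r.min()+r.max()+1)/2,v,.102))
b,_=blobs(c,(45,80,50),(85,255,255),100)
for s,ce in b: print(s,onz(c,*ce,.034))
```

```text
[[0.4527 0.0674]
 [0.4565 0.1278]
 [0.6553 0.1207]
 [0.6525 0.0592]] [0.5543 0.0938]
-2.1932911257367445 0.19947320533735835 0.06047569153528784
mat [[ 0.4233 -0.1349]
 [ 0.4399 -0.0163]
 [ 0.6768 -0.0484]
 [ 0.661  -0.1651]] [ 0.5502 -0.0912]
120 289 346 0.0648577766614804 0.12685405622411483 [0.4812 0.0959 0.102 ]
140 290 346 0.06436183851514221 0.1265429622818105 [0.5023 0.0955 0.102 ]
160 291 346 0.0638395817811053 0.12622635100760396 [0.5242 0.095  0.102 ]
180 270 345 0.03821496014651266 0.12476482673950348 [0.5465 0.0815 0.102 ]
200 272 345 0.03823348410908664 0.12440954472376613 [0.5704 0.0813 0.102 ]
220 270 345 0.03346677426183201 0.12404531679191377 [0.5953 0.0788 0.102 ]
[412  36  28  30 639] [0.4077 0.2301 0.034 ]
```

>>> move_arm --moves '[0.003,0.003,-0.025,0,0,0.6,100,0.003,0.003,-0.05,0,0,0.6,100,0.003,0.003,-0.075,0,0,0.6,100,0.003,0.003,-0.1,0,0,0.6,100,0.003,0.003,-0.12,0,0,0.6,100]'

```text
clock: 12.4
tcp_pos: [0.5546, 0.0931, 0.1572]
tool_rot: [0.019, 1.0, -0.0, 0.001]
wrist_force: [-0.2, 1.0, 0.3]
width: 0.0856
gripper_force: 0.0
```

>>> move_arm --moves '[0,0,-0.02,0,0,0,100,0,0,-0.04,0,0,0,100,0,0,-0.06,0,0,0,100,0,0,-0.08,0,0,0,100,0,0,-0.08,0,0,0,100]'

```text
clock: 12.82
tcp_pos: [0.5527, 0.093, 0.0753]
tool_rot: [0.019, 1.0, -0.001, -0.002]
wrist_force: [-0.8, -0.9, -0.7]
width: 0.0856
gripper_force: 0.0
```

>>> move_arm --moves '[0,0,0,0,0,0,85,0,0,0,0,0,0,80,0,0,0,0,0,0,75,0,0,0,0,0,0,70,0,0,0,0,0,0,60]'

```text
clock: 13.23
tcp_pos: [0.5556, 0.0942, 0.0798]
tool_rot: [0.018, 1.0, 0.0, 0.002]
wrist_force: [-0.7, -2.3, 5.8]
width: 0.0608
gripper_force: 63.3
```

>>> move_arm --moves '[0,0,0,0,0,0,50,0,0,0,0,0,0,40,0,0,0,0,0,0,40,0,0,0,0,0,0,40]'

```text
clock: 13.57
tcp_pos: [0.5556, 0.0943, 0.0798]
tool_rot: [0.018, 1.0, 0.0, 0.002]
wrist_force: [-0.9, -1.4, 6.2]
width: 0.0603
gripper_force: 63.3
```

Run:
```python
from h import *
st()
```

```text
t 13.57 tcp [0.5556 0.0943 0.0798] yaw 87.97 tilt [0.004 0.   ] F [-0.9 -1.4  6.2] w 0.0603 gf 63.3 q7 1.45
```

>>> move_arm --moves '[0,0,0.008,0,0,0,40,0,0,0.02,0,0,0,40,0,0,0.036,0,0,0,40,0,0,0.055,0,0,0,40,0,0,0.075,0,0,0,40]'

```text
clock: 13.98
tcp_pos: [0.5539, 0.0951, 0.1543]
tool_rot: [0.017, 1.0, 0.0, 0.0]
wrist_force: [0.3, 0.7, -2.1]
width: 0.0604
gripper_force: 65.3
```

>>> move_arm --moves '[0,0,0.02,0,0,0,40,0,0,0.035,0,0,0,40,0,0,0.035,0,0,0,40,0,0,0.035,0,0,0,40]'

```text
clock: 14.32
tcp_pos: [0.5545, 0.0952, 0.1889]
tool_rot: [0.017, 1.0, 0.001, 0.001]
wrist_force: [-0.1, 0.7, -2.1]
width: 0.0608
gripper_force: 65.4
```

Run:
```python
from h import *
st(); cam('side','s8.png'); c=cam('wrist'); cam('top')
hsv=cv2.cvtColor(c['img'],cv2.COLOR_RGB2HSV); m=cv2.inRange(hsv,np.array([0,0,150]),np.array([179,60,255]))
i=load('side')['img'][120:330,215:455]; w=c['img']
out=np.hstack([cv2.resize(w,(448,280)),cv2.resize(i,(320,280))])
cv2.imwrite('pics/m8.png',out[:,:,::-1])
```

```text
t 14.32 tcp [0.5545 0.0952 0.1889] yaw 88.02 tilt [0.003 0.001] F [-0.1  0.7 -2.1] w 0.0608 gf 65.4 q7 1.4
```

View pics/m8.png

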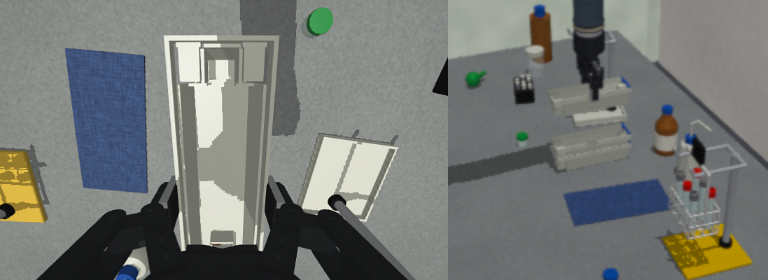

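One tray is lifted, level. Two trays are left on the pile and the mat is free.

>>> move_arm --moves '[0,-0.02,0,0,0,-1,40,-0.001,-0.045,0,0,0,-2,40,-0.002,-0.07,0,0,0,-3,40,-0.003,-0.1,0,0,0,-4,40,-0.004,-0.13,0,0,0,-5,40]'

```text
clock: 14.88
tcp_pos: [0.5492, -0.0359, 0.1862]
tool_rot: [0.061, 0.998, -0.0, -0.001]
wrist_force: [0.5, -1.1, -2.1]
width: 0.0608
gripper_force: 65.4
```

>>> move_arm --moves '[0,-0.03,0,0,0,-0.7,40,0,-0.05,-0.015,0,0,-0.7,40,0,-0.056,-0.04,0,0,-0.7,40,0,-0.056,-0.065,0,0,-0.7,40,0,-0.056,-0.09,0,0,-0.7,40]'

```text
clock: 15.3
tcp_pos: [0.5493, -0.092, 0.0956]
tool_rot: [0.068, 0.998, -0.0, -0.001]
wrist_force: [0.5, -0.4, -1.0]
width: 0.0605
gripper_force: 65.4
```

>>> move_arm --moves '[0,0,-0.02,0,0,0,40,0,0,-0.038,0,0,0,40,0,0,-0.052,0,0,0,40,0,0,-0.06,0,0,0,40,0,0,-0.06,0,0,0,40]'

```text
clock: 15.72
tcp_pos: [0.5481, -0.0908, 0.035]
tool_rot: [0.067, 0.998, -0.0, -0.003]
wrist_force: [0.1, 0.2, -0.5]
width: 0.0604
gripper_force: 65.4
```

Run:
```python
from h import *
st()
```

```text
t 15.72 tcp [ 0.5481 -0.0908  0.035 ] yaw 82.3 tilt [-0.005  0.   ] F [ 0.1  0.2 -0.5] w 0.0604 gf 65.4 q7 1.76
```

>>> move_arm --moves '[0,0,-0.001,0,0,0,40,0,0,-0.002,0,0,0,40,0,0,-0.003,0,0,0,40,0,0,-0.004,0,0,0,40,0,0,-0.004,0,0,0,40]'

```text
clock: 16.13
tcp_pos: [0.5503, -0.091, 0.0339]
tool_rot: [0.067, 0.998, 0.0, 0.0]
wrist_force: [-0.2, 0.3, -1.1]
width: 0.0605
gripper_force: 65.4
```

>>> move_arm --moves '[0,0,0,0,0,0,70,0,0,0,0,0,0,80,0,0,0,0,0,0,100,0,0,0,0,0,0,100,0,0,0,0,0,0,100]'

```text
clock: 16.55
tcp_pos: [0.5502, -0.0911, 0.0336]
tool_rot: [0.067, 0.998, 0.0, 0.0]
wrist_force: [-0.1, -0.3, -0.1]
width: 0.0856
gripper_force: 0.0
```

>>> move_arm --moves '[0,0,0.01,0,0,0,100,0,0,0.04,0,0,0,100,0,0,0.08,0,0,0,100,0,0,0.12,0,0,0,100,0,0,0.16,0,0,0,100]'

```text
clock: 16.97
tcp_pos: [0.5496, -0.0913, 0.1958]
tool_rot: [0.067, 0.998, -0.0, -0.0]
wrist_force: [1.2, -0.0, -1.2]
width: 0.085
gripper_force: 0.0
```

>>> move_arm --moves '[0,0,0.035,0,0,0,100,0,0,0.05,0,0,0,100,0,0,0.05,0,0,0,100,0,0,0.05,0,0,0,100,0,0,0.05,0,0,0,100]'

```text
clock: 17.38
tcp_pos: [0.5492, -0.0908, 0.2427]
tool_rot: [0.067, 0.998, 0.0, -0.001]
wrist_force: [-0.2, 0.6, 0.5]
width: 0.0856
gripper_force: 0.0
```

```bash
cat >> h.py <<'E'
def tray(c,z,cx,cy,yaw,half=(.1,.031)):
    # rim outline at height z: sample white/blue-vs-background transitions along lines around predicted centre
    hsv=cv2.cvtColor(c['img'],cv2.COLOR_RGB2HSV)
    m=cv2.inRange(hsv,np.array([0,0,135]),np.array([179,60,255]))
    t=np.radians(yaw); e=np.array([np.cos(t),np.sin(t)]); n=np.array([-e[1],e[0]])
    out={}
    def edge(base,dirn,h):
        hit=None
        for s in np.arange(h+.02,h-.02,-.00025):
            p=np.array([cx,cy])+base+dirn*s; u,v=proj(c,[p[0],p[1],z])
            if 0<=u<639 and 0<=v<399 and m[int(round(v)),int(round(u))]: return s
        return np.nan
    for name,d,b,h,offs in [('+y',n,e,half[1],[-.07,-.05,-.03,-.01,.01,.03,.05,.07]),('-y',-n,e,half[1],[-.07,-.05,-.03,-.01,.01,.03,.05,.07]),('-x',-e,n,half[0],[-.02,-.01,0,.01,.02]),('+x',e,n,half[0],[-.02,-.01,0,.01,.02])]:
        print(name,(np.array([edge(b*o,d,h) for o in offs])*1000).round(1))
E
python3 - <<'E'
from h import *
st(); c=cam('wrist','w9.png')
tray(c,.054,.5490,-.0915,-7.7)
for n,lo,hi in(('blue',(100,100,60),(130,255,255)),('green',(45,80,50),(85,255,255))):
  for s,ce in blobs(c,lo,hi,60)[0]: print(n,s,onz(c,*ce,.034)[:2])
t=cam('top')
for n,lo,hi in(('blue',(100,100,60),(130,255,255)),('green',(45,80,50),(85,255,255))):
  for s,ce in blobs(t,lo,hi,30)[0]: print(n,s,onz(t,*ce,.034)[:2])
E
```

```text
t 17.38 tcp [ 0.5492 -0.0908  0.2427] yaw 82.31 tilt [-0.002  0.   ] F [-0.2  0.6  0.5] w 0.0856 gf 0.0 q7 1.64
+y [32.  31.5 31.  31.5 30.7 31.5 32.  32.5]
-y [31.2 30.7 30.  29.5 30.  30.5 30.  30.5]
-x [120. 120. 120. 120. 120.]
+x [120. 120. 120. 120. 120.]
blue [ 267   77   97  175 6627] [ 0.5186 -0.0901]
blue [ 85  91  32  28 707] [ 0.4282 -0.3315]
blue [294 241  46  15 300] [ 0.6521 -0.1042]
blue [453 242  50  10 265] [0.6742 0.1141]
blue [355 337  24  23 330] [ 0.8258 -0.0477]
green [571   0  36  31 889] [0.4081 0.2278]
blue [337 124  11  11  88] [0.7807 0.0564]
blue [381 126  10  10  68] [ 0.7786 -0.0653]
blue [ 48 158  17  14 192] [0.657  0.8646]
blue [ 69 161  19  16 221] [0.6463 0.8006]
blue [319 170  21   4  49] [0.6587 0.0906]
blue [ 366  170   46   87 1164] [ 0.5347 -0.0707]
blue [475 252  12  11 105] [ 0.4297 -0.3316]
green [270 255  11  11 101] [0.4085 0.2313]
green [122 256  21  26 286] [0.3671 0.6218]
```

View pics/w9.png

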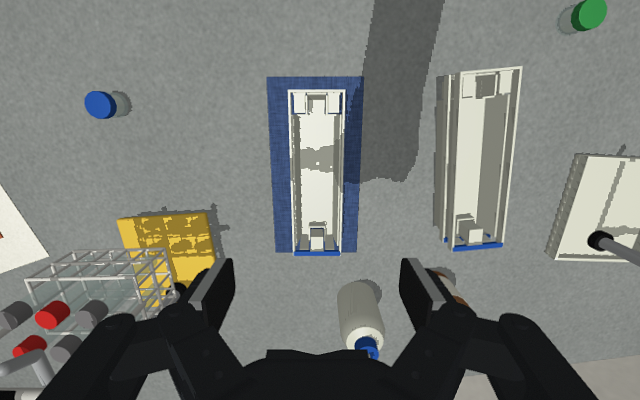

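Tray 1 lies on the mat, its rim from (289,90) to (342,253). The pile is to the right of it and the blue jar is at (100,104). I'll measure tray 1's x and head for the blue jar.

>>> move_arm --moves '[-0.016,-0.01,0,0,0,-6,100,-0.032,-0.02,0,0,0,-12,100,-0.048,-0.03,0,0,0,-18,100,-0.064,-0.04,0,0,0,-24,100,-0.08,-0.05,0,0,0,-30,100]'

```text
clock: 17.9
tcp_pos: [0.4685, -0.1413, 0.2421]
tool_rot: [0.326, 0.946, -0.0, -0.001]
wrist_force: [-0.3, -0.2, 0.1]
width: 0.0854
gripper_force: 0.0
```

>>> move_arm --moves '[-0.006,-0.02,0,0,0,-6,100,-0.012,-0.04,0,0,0,-12,100,-0.018,-0.06,0,0,0,-18,100,-0.024,-0.08,0,0,0,-24,100,-0.03,-0.1,0,0,0,-30,100]'

```text
clock: 18.32
tcp_pos: [0.439, -0.2416, 0.2423]
tool_rot: [0.559, 0.829, -0.0, -0.001]
wrist_force: [0.6, 0.0, -0.3]
width: 0.0855
gripper_force: 0.0
```

>>> move_arm --moves '[-0.002,-0.018,-0.02,0,0,-6,100,-0.004,-0.036,-0.04,0,0,-12,100,-0.006,-0.054,-0.06,0,0,-18,100,-0.008,-0.072,-0.08,0,0,-24,100,-0.01,-0.09,-0.1,0,0,-30,100]'

```text
clock: 18.73
tcp_pos: [0.4292, -0.3314, 0.1413]
tool_rot: [0.755, 0.656, -0.001, -0.001]
wrist_force: [0.4, 0.4, 0.3]
width: 0.0854
gripper_force: 0.0
```

>>> move_arm --moves '[0,0,0,0,0,0,100,0,0,0,0,0,0,100,0,0,0,0,0,0,100]'

```text
clock: 18.98
tcp_pos: [0.4301, -0.3304, 0.1432]
tool_rot: [0.752, 0.659, -0.0, -0.001]
wrist_force: [-0.9, 0.4, 0.3]
width: 0.0857
gripper_force: 0.0
```

Run:
```python
from h import *
st()
w=load('wrist')
q=np.array([onz(w,u,v,.054)[:2] for u,v in [(289,90),(345.5,90),(342,252.5),(294,255)]]); print(q,'tray1',q.mean(0)); d=q[2:].mean(0)-q[:2].mean(0); print(np.degrees(np.arctan2(d[1],d[0])),np.linalg.norm(d))
c=cam('wrist','w10.png')
for s,ce in blobs(c,(100,100,60),(130,255,255),60)[0]: print('blue',s,ce,onz(c,*ce,.034)[:2])
```

```text
t 18.98 tcp [ 0.4301 -0.3304  0.1432] yaw -7.6 tilt [-0.001  0.001] F [-0.9  0.4  0.3] w 0.0857 gf 0.0 q7 0.8
[[ 0.4451 -0.1065]
 [ 0.4533 -0.0459]
 [ 0.6476 -0.0705]
 [ 0.6429 -0.1325]] tray1 [ 0.5472 -0.0889]
-7.361822415602715 0.1976916744027931
blue [300 186  34  35 925] [316.1168 203.2562] [ 0.4283 -0.3328]
```

>>> move_arm --moves '[-0.001,-0.002,-0.03,0,0,0,100,-0.001,-0.002,-0.065,0,0,0,100,-0.001,-0.002,-0.1,0,0,0,100,-0.001,-0.002,-0.125,0,0,0,100,-0.001,-0.002,-0.136,0,0,0,100]'

```text
clock: 19.45
tcp_pos: [0.4288, -0.3307, 0.0054]
tool_rot: [0.752, 0.659, 0.0, -0.002]
wrist_force: [0.2, -0.2, 0.3]
width: 0.085
gripper_force: 0.0
```

>>> move_arm --moves '[0,0,0,0,0,0,80,0,0,0,0,0,0,60,0,0,0,0,0,0,50,0,0,0,0,0,0,42,0,0,0,0,0,0,36]'

```text
clock: 19.87
tcp_pos: [0.4302, -0.3337, 0.0093]
tool_rot: [0.753, 0.658, 0.001, 0.001]
wrist_force: [-0.5, 1.2, 6.2]
width: 0.0314
gripper_force: 22.3
```

>>> move_arm --moves '[0,0,0,0,0,0,30,0,0,0,0,0,0,20,0,0,0,0,0,0,10,0,0,0,0,0,0,10,0,0,0,0,0,0,10]'

```text
clock: 20.28
tcp_pos: [0.4302, -0.3337, 0.0094]
tool_rot: [0.753, 0.658, 0.001, 0.001]
wrist_force: [-0.7, 1.1, 7.4]
width: 0.0304
gripper_force: 58.7
```

Run:
```python
from h import *
st()
```

```text
t 20.28 tcp [ 0.4302 -0.3337  0.0094] yaw -7.68 tilt [ 0.003 -0.001] F [-0.7  1.1  7.4] w 0.0304 gf 58.7 q7 0.96
```

>>> move_arm --moves '[0,0,0.01,0,0,0,10,0,0,0.04,0,0,0,10,0,0,0.075,0,0,0,10,0,0,0.11,0,0,0,10,0,0,0.14,0,0,0,10]'

```text
clock: 20.7
tcp_pos: [0.429, -0.3335, 0.1504]
tool_rot: [0.753, 0.658, 0.0, 0.001]
wrist_force: [0.7, 0.1, -0.6]
width: 0.0303
gripper_force: 59.4
```

>>> move_arm --moves '[0.006,0.03,0,0,0,0,10,0.012,0.06,0,0,0,0,10,0.018,0.09,0,0,0,0,10,0.024,0.12,0,0,0,0,10,0.03,0.15,0,0,0,0,10]'

```text
clock: 21.12
tcp_pos: [0.4591, -0.1817, 0.1485]
tool_rot: [0.753, 0.658, 0.001, 0.0]
wrist_force: [0.5, 0.6, 0.7]
width: 0.0305
gripper_force: 59.4
```

>>> move_arm --moves '[0.018,0.019,0,0,0,0,10,0.036,0.038,0,0,0,0,10,0.054,0.057,0,0,0,0,10,0.072,0.076,0,0,0,0,10,0.088,0.094,0,0,0,0,10]'

```text
clock: 21.53
tcp_pos: [0.5481, -0.0877, 0.1485]
tool_rot: [0.753, 0.658, 0.001, 0.0]
wrist_force: [0.3, -0.3, -0.4]
width: 0.03
gripper_force: 59.4
```

>>> move_arm --moves '[0,0,0,0,0,0,10,0,0,0,0,0,0,10,0,0,0,0,0,0,10,0,0,0,0,0,0,10]'

```text
clock: 21.87
tcp_pos: [0.5462, -0.0903, 0.1479]
tool_rot: [0.754, 0.657, 0.0, 0.0]
wrist_force: [-0.2, -0.1, -1.0]
width: 0.0301
gripper_force: 59.4
```

Run:
```python
from h import *
st()
```

```text
t 21.87 tcp [ 0.5462 -0.0903  0.1479] yaw -7.81 tilt [ 0. -0.] F [-0.2 -0.1 -1. ] w 0.0301 gf 59.4 q7 0.29
```

>>> move_arm --moves '[0,0,-0.025,0,0,0,10,0,0,-0.055,0,0,0,10,0,0,-0.085,0,0,0,10,0,0,-0.11,0,0,0,10,0,0,-0.123,0,0,0,10]'

```text
clock: 22.28
tcp_pos: [0.5447, -0.0898, 0.0222]
tool_rot: [0.754, 0.657, -0.002, -0.001]
wrist_force: [-0.9, 0.0, -0.2]
width: 0.0302
gripper_force: 59.5
```

>>> move_arm --moves '[0,0,-0.003,0,0,0,10,0,0,-0.006,0,0,0,10,0,0,-0.008,0,0,0,10,0,0,-0.008,0,0,0,10]'

```text
clock: 22.62
tcp_pos: [0.5479, -0.0894, 0.0175]
tool_rot: [0.753, 0.658, 0.001, 0.001]
wrist_force: [-0.2, 0.4, -0.8]
width: 0.0305
gripper_force: 59.5
```

Run:
```python
from h import *
st()
```

```text
t 22.62 tcp [ 0.5479 -0.0894  0.0175] yaw -7.71 tilt [ 0.002 -0.   ] F [-0.2  0.4 -0.8] w 0.0305 gf 59.5 q7 0.43
```

>>> move_arm --moves '[0,0,-0.001,0,0,0,10,0,0,-0.002,0,0,0,20,0,0,-0.002,0,0,0,40,0,0,-0.002,0,0,0,52,0,0,-0.002,0,0,0,52]'

```text
clock: 23.03
tcp_pos: [0.5474, -0.089, 0.0149]
tool_rot: [0.753, 0.658, 0.0, 0.0]
wrist_force: [-0.5, 0.3, 1.0]
width: 0.0442
gripper_force: 0.0
```

>>> move_arm --moves '[0,0,0,0,0,0,52,0,0,0.01,0,0,0,52,0,0,0.035,0,0,0,52,0,0,0.065,0,0,0,52,0,0,0.095,0,0,0,52]'

```text
clock: 23.45
tcp_pos: [0.5465, -0.0892, 0.1106]
tool_rot: [0.753, 0.658, -0.001, -0.0]
wrist_force: [0.7, -0.1, -0.1]
width: 0.0442
gripper_force: 0.0
```

>>> move_arm --moves '[0,0,0.03,0,0,6.4,100,0,0,0.055,0,0,12.8,100,0,0,0.08,0,0,19.2,100,0,0.01,0.1,0,0,25.6,100,0,0.025,0.115,0,0,32,100]'

```text
clock: 23.87
tcp_pos: [0.5474, -0.066, 0.2275]
tool_rot: [0.542, 0.841, 0.001, 0.002]
wrist_force: [0.5, 0.3, -0.0]
width: 0.0853
gripper_force: 0.0
```

>>> move_arm --moves '[0,0.015,0,0,0,6.4,100,0,0.03,0,0,0,12.8,100,0,0.046,0,0,0,19.2,100,0,0.062,0,0,0,25.6,100,0,0.078,0,0,0,32,100]'

```text
clock: 24.28
tcp_pos: [0.5468, 0.0144, 0.2252]
tool_rot: [0.287, 0.958, 0.0, 0.0]
wrist_force: [-0.7, 1.0, -0.3]
width: 0.0851
gripper_force: 0.0
```

>>> move_arm --moves '[0,0.016,0,0,0,6.4,100,0,0.032,0,0,0,12.8,100,0,0.048,0,0,0,19.2,100,0.003,0.064,0,0,0,25.6,100,0.005,0.08,0,0,0,31.8,100]'

```text
clock: 24.7
tcp_pos: [0.552, 0.0943, 0.2251]
tool_rot: [0.014, 1.0, -0.0, 0.0]
wrist_force: [0.1, 0.8, 1.0]
width: 0.0854
gripper_force: 0.0
```

>>> move_arm --moves '[0,0,0,0,0,0,100,0,0,0,0,0,0,100,0,0,0,0,0,0,100,0,0,0,0,0,0,100]'

```text
clock: 25.03
tcp_pos: [0.552, 0.0922, 0.2247]
tool_rot: [0.018, 1.0, -0.0, 0.0]
wrist_force: [0.1, -0.7, 0.3]
width: 0.0853
gripper_force: 0.0
```

Run:
```python
from h import *
st(); c=cam('wrist','w11.png')
for n,lo,hi in(('blue',(100,100,60),(130,255,255)),('green',(45,80,50),(85,255,255))):
  for s,ce in blobs(c,lo,hi,60)[0]: print(n,s,ce,onz(c,*ce,.041)[:2],onz(c,*ce,.07)[:2])
for T in (150,170,190):
  m=cv2.inRange(cv2.cvtColor(c['img'],cv2.COLOR_RGB2HSV),np.array([0,0,T]),np.array([179,50,255]))
  n,l,s,ce=cv2.connectedComponentsWithStats(m)
  for i in range(1,n):
    if s[i][4]>800: print(T,s[i],ce[i])
```

```text
t 25.03 tcp [0.552  0.0922 0.2247] yaw 87.89 tilt [-0.    -0.001] F [ 0.1 -0.7  0.3] w 0.0853 gf 0.0 q7 1.4
blue [ 119   75  103  187 6081] [197.0872 153.2671] [ 0.5138 -0.0424] [ 0.51   -0.0302]
blue [149 170  30  27 633] [163.5735 182.3318] [ 0.5462 -0.0879] [ 0.5396 -0.0716]
blue [137 246  49  21 298] [160.0906 260.4765] [ 0.6494 -0.1138] [ 0.6336 -0.0953]
blue [293 267  51   8 315] [317.2381 270.5778] [0.671  0.0891] [0.6533 0.0897]
green [427  24  33  35 884] [442.9468  40.8292] [0.4088 0.227 ] [0.4143 0.2154]
150 [ 285   89   59   79 2951] [313.8804 121.4693]
150 [ 118   90   69  175 3574] [160.4152 157.9342]
150 [ 300  178   36   88 2322] [317.4453 215.5879]
150 [ 428  188  120  101 6576] [480.4068 232.035 ]
170 [ 285   89   59   79 2797] [313.833  121.9242]
170 [ 118   91   69  174 3320] [161.1367 158.0196]
170 [ 300  179   36   87 2247] [317.3053 215.8954]
170 [ 428  188  120  101 6417] [480.1873 231.8738]
190 [ 285   89   59   79 2674] [314.264  122.3743]
190 [ 118   91   69  174 3099] [161.808  157.5999]
190 [ 300  179   36   77 2027] [317.2417 211.6009]
190 [ 428  188   67  101 3361] [457.3267 233.7804]
190 [ 473  195   75   75 2898] [506.3972 229.2757]
```

Run:
```python
from h import *
c=load('wrist')
q=np.array([onz(c,u,v,.076)[:2] for u,v in [(285,89),(344,89.5),(343.5,275),(293,275.5)]]); print(q,q.mean(0)); d=q[2:].mean(0)-q[:2].mean(0); print(np.degrees(np.arctan2(d[1],d[0])),np.linalg.norm(d))
m=cv2.inRange(cv2.cvtColor(c['img'],cv2.COLOR_RGB2HSV),np.array([0,0,150]),np.array([179,50,255]))
for u in (305,317,330): 
  col=np.where(m[70:130,u])[0]+70; b=blobs(c,(100,100,60),(130,255,255),200)[1][255:290,u]; r=np.where(b)[0]+255
  print(u,col.min(),r.min(),r.max(), onz(c,u,col.min(),.076)[0], onz(c,u,r.max()+1,.076)[0])
for v in (110,130,150): 
  r=np.where(m[v,270:360])[0]+270; print(v,r.min(),r.max(),onz(c,r.min(),v,.076),onz(c,r.max()+1,v,.076))
```

```text
[[0.4518 0.0662]
 [0.4543 0.1223]
 [0.6567 0.1203]
 [0.6552 0.0612]] [0.5545 0.0925]
-0.986927527377485 0.2029061756553475
305 89 267 274 0.4525194748166089 0.6550215330744212
317 89 270 273 0.452939904834844 0.654180127977501
330 89 267 273 0.4533863047356165 0.6547306050279998
110 285 349 [0.4709 0.0649 0.076 ] [0.4732 0.128  0.076 ]
130 286 348 [0.4898 0.0646 0.076 ] [0.4921 0.1269 0.076 ]
150 287 348 [0.5095 0.0642 0.076 ] [0.5118 0.1269 0.076 ]
```

>>> move_arm --moves '[0.002,0.002,-0.03,0,0,0,100,0.002,0.002,-0.06,0,0,0,100,0.002,0.002,-0.09,0,0,0,100,0.002,0.002,-0.115,0,0,0,100,0.002,0.002,-0.135,0,0,0,100]'

```text
clock: 25.5
tcp_pos: [0.5531, 0.0947, 0.0876]
tool_rot: [0.018, 1.0, -0.001, -0.001]
wrist_force: [0.1, -0.3, -0.7]
width: 0.0851
gripper_force: 0.0
```

>>> move_arm --moves '[0,0,-0.015,0,0,0,100,0,0,-0.028,0,0,0,100,0,0,-0.038,0,0,0,100,0,0,-0.038,0,0,0,100,0,0,-0.038,0,0,0,100]'

```text
clock: 25.92
tcp_pos: [0.5541, 0.0954, 0.0514]
tool_rot: [0.017, 1.0, -0.0, -0.0]
wrist_force: [1.0, 0.5, 1.4]
width: 0.0857
gripper_force: 0.0
```

>>> move_arm --moves '[0,0,0,0,0,0,85,0,0,0,0,0,0,80,0,0,0,0,0,0,75,0,0,0,0,0,0,70,0,0,0,0,0,0,60]'

```text
clock: 26.33
tcp_pos: [0.5548, 0.0952, 0.0529]
tool_rot: [0.017, 1.0, -0.0, 0.001]
wrist_force: [-1.7, -1.6, 6.2]
width: 0.0609
gripper_force: 63.2
```

>>> move_arm --moves '[0,0,0,0,0,0,50,0,0,0,0,0,0,40,0,0,0,0,0,0,40,0,0,0,0,0,0,40]'

```text
clock: 26.67
tcp_pos: [0.5548, 0.0952, 0.0529]
tool_rot: [0.017, 1.0, -0.0, 0.001]
wrist_force: [-1.0, -2.4, 6.5]
width: 0.0609
gripper_force: 63.2
```

Run:
```python
from h import *
st()
```

```text
t 26.67 tcp [0.5548 0.0952 0.0529] yaw 88.08 tilt [ 0.002 -0.   ] F [-1.  -2.4  6.5] w 0.0609 gf 63.2 q7 1.48
```

>>> move_arm --moves '[0,0,0.008,0,0,0,40,0,0,0.025,0,0,0,40,0,0,0.05,0,0,0,40,0,0,0.08,0,0,0,40,0,0,0.11,0,0,0,40]'

```text
clock: 27.08
tcp_pos: [0.5533, 0.0961, 0.1627]
tool_rot: [0.016, 1.0, -0.0, -0.001]
wrist_force: [1.1, 1.6, -0.7]
width: 0.061
gripper_force: 65.5
```

>>> move_arm --moves '[0,0,0.025,0,0,-6.2,40,0,0,0.045,0,0,-12.4,40,0,-0.006,0.05,0,0,-18.6,40,0,-0.012,0.05,0,0,-24.8,40,0,-0.018,0.05,0,0,-31,40]'

```text
clock: 27.5
tcp_pos: [0.554, 0.0782, 0.2127]
tool_rot: [0.285, 0.958, 0.001, 0.001]
wrist_force: [-0.2, -0.2, -1.5]
width: 0.0605
gripper_force: 65.5
```

>>> move_arm --moves '[0,-0.006,0,0,0,-6.2,40,0,-0.012,0,0,0,-12.4,40,0,-0.018,0,0,0,-18.6,40,0,-0.024,0,0,0,-24.8,40,0,-0.03,0,0,0,-31,40]'

```text
clock: 27.92
tcp_pos: [0.5537, 0.048, 0.2118]
tool_rot: [0.531, 0.847, 0.0, -0.0]
wrist_force: [0.1, 0.5, -1.5]
width: 0.0608
gripper_force: 65.5
```

>>> move_arm --moves '[0,-0.008,0,0,0,-6.2,40,0,-0.016,0,0,0,-12.4,40,0,-0.024,0,0,0,-18.6,40,0,-0.032,0,0,0,-24.8,40,0,-0.04,0,0,0,-31,40]'

```text
clock: 28.33
tcp_pos: [0.5537, 0.008, 0.2118]
tool_rot: [0.738, 0.674, 0.0, -0.0]
wrist_force: [0.5, -0.0, -1.1]
width: 0.0604
gripper_force: 65.5
```

>>> move_arm --moves '[0,-0.008,0,0,0,-6.2,40,0,-0.016,0,0,0,-12.4,40,0,-0.024,0,0,0,-18.6,40,0,-0.032,0,0,0,-24.8,40,0,-0.04,0,0,0,-31,40]'

```text
clock: 28.75
tcp_pos: [0.5537, -0.0319, 0.2118]
tool_rot: [0.892, 0.453, 0.0, -0.0]
wrist_force: [-0.3, 0.0, -1.9]
width: 0.0609
gripper_force: 65.5
```

>>> move_arm --moves '[0,-0.008,0,0,0,-6.2,40,0,-0.016,0,0,0,-12.4,40,0,-0.024,0,0,0,-18.6,40,0,-0.032,0,0,0,-24.8,40,0,-0.04,0,0,0,-31,40]'

```text
clock: 29.17
tcp_pos: [0.5538, -0.0718, 0.2117]
tool_rot: [0.98, 0.198, 0.0, -0.001]
wrist_force: [-0.2, -0.8, -0.6]
width: 0.0606
gripper_force: 65.5
```

>>> move_arm --moves '[0,-0.006,0,0,0,-6.2,40,-0.002,-0.01,0,0,0,-12.4,40,-0.004,-0.015,0,0,0,-18.6,40,-0.006,-0.017,0,0,0,-24.8,40,-0.006,-0.017,0,0,0,-30.8,40]'

```text
clock: 29.58
tcp_pos: [0.5474, -0.0892, 0.2118]
tool_rot: [0.998, -0.07, -0.0, -0.001]
wrist_force: [-0.4, -0.8, -0.9]
width: 0.0608
gripper_force: 65.5
```

>>> move_arm --moves '[0,0,0,0,0,0,40,0,0,0,0,0,0,40,0,0,0,0,0,0,40,0,0,0,0,0,0,40]'

```text
clock: 29.92
tcp_pos: [0.5481, -0.0887, 0.2116]
tool_rot: [0.998, -0.066, 0.0, -0.0]
wrist_force: [0.5, 0.3, -1.7]
width: 0.0607
gripper_force: 65.5
```

Run:
```python
from h import *
st()
```

```text
t 29.92 tcp [ 0.5481 -0.0887  0.2116] yaw -97.57 tilt [0.    0.001] F [ 0.5  0.3 -1.7] w 0.0607 gf 65.5 q7 -1.12
```

>>> move_arm --moves '[0,-0.002,-0.025,0,0,0,40,0,-0.002,-0.05,0,0,0,40,0,-0.002,-0.075,0,0,0,40,0,-0.002,-0.1,0,0,0,40,0,-0.002,-0.118,0,0,0,40]'

```text
clock: 30.33
tcp_pos: [0.5473, -0.0904, 0.0916]
tool_rot: [0.998, -0.066, -0.001, -0.0]
wrist_force: [-0.3, -0.5, -1.0]
width: 0.0606
gripper_force: 65.5
```

>>> move_arm --moves '[0,0,-0.003,0,0,0,40,0,0,-0.006,0,0,0,40,0,0,-0.009,0,0,0,40,0,0,-0.012,0,0,0,40,0,0,-0.014,0,0,0,40]'

```text
clock: 30.75
tcp_pos: [0.5488, -0.0911, 0.0802]
tool_rot: [0.998, -0.067, 0.001, -0.0]
wrist_force: [-0.4, 0.1, -1.6]
width: 0.0607
gripper_force: 65.5
```

>>> move_arm --moves '[0,0,0,0,0,0,40,0,0,-0.001,0,0,0,40,0,0,-0.002,0,0,0,40,0,0,-0.003,0,0,0,40]'

```text
clock: 31.08
tcp_pos: [0.5482, -0.091, 0.0766]
tool_rot: [0.998, -0.067, 0.0, -0.0]
wrist_force: [0.3, -0.1, -1.4]
width: 0.0609
gripper_force: 65.5
```

Run:
```python
from h import *
st()
```

```text
t 31.08 tcp [ 0.5482 -0.091   0.0766] yaw -97.68 tilt [0.001 0.   ] F [ 0.3 -0.1 -1.4] w 0.0609 gf 65.5 q7 -0.97
```

>>> move_arm --moves '[0,0,-0.001,0,0,0,40,0,0,-0.002,0,0,0,40,0,0,-0.003,0,0,0,40,0,0,-0.003,0,0,0,40,0,0,-0.003,0,0,0,40]'

```text
clock: 31.5
tcp_pos: [0.5482, -0.0911, 0.0748]
tool_rot: [0.998, -0.067, 0.0, -0.001]
wrist_force: [-3.0, 1.6, 10.6]
width: 0.0606
gripper_force: 66.9
```

Run:
```python
from h import *
st()
```

```text
t 31.5 tcp [ 0.5482 -0.0911  0.0748] yaw -97.7 tilt [0.    0.001] F [-3.   1.6 10.6] w 0.0606 gf 66.9 q7 -0.96
```

>>> move_arm --moves '[0,0,0.002,0,0,0,50,0,0,0.002,0,0,0,70,0,0,0.002,0,0,0,85,0,0,0.002,0,0,0,100,0,0,0.002,0,0,0,100]'

```text
clock: 31.92
tcp_pos: [0.5482, -0.0911, 0.0754]
tool_rot: [0.998, -0.067, 0.0, 0.0]
wrist_force: [0.0, 0.8, -0.5]
width: 0.0853
gripper_force: 0.0
```

>>> move_arm --moves '[0,0,0,0,0,0,100,0,0,0.01,0,0,0,100,0,0,0.04,0,0,0,100,0,0,0.08,0,0,0,100,0,0,0.12,0,0,0,100]'

```text
clock: 32.33
tcp_pos: [0.5472, -0.0913, 0.1969]
tool_rot: [0.998, -0.068, -0.001, 0.0]
wrist_force: [1.7, -0.1, 0.4]
width: 0.0852
gripper_force: 0.0
```

>>> move_arm --moves '[0,0,0.04,0,0,0,100,0,0,0.06,0,0,0,100,0,0,0.06,0,0,0,100,0,0,0.06,0,0,0,100,0,0,0.06,0,0,0,100]'

```text
clock: 32.75
tcp_pos: [0.5474, -0.0906, 0.2549]
tool_rot: [0.998, -0.067, -0.001, -0.0]
wrist_force: [-0.1, 0.1, 0.1]
width: 0.0855
gripper_force: 0.0
```

Run:
```python
from h import *
st(); c=cam('wrist','w12.png'); t=cam('top'); s=cam('side','s12.png')
m=cv2.inRange(cv2.cvtColor(c['img'],cv2.COLOR_RGB2HSV),np.array([0,0,160]),np.array([179,50,255]))
n,l,ss,ce=cv2.connectedComponentsWithStats(m)
for i in range(1,n):
  if ss[i][4]>500: print('white',ss[i],ce[i])
for n_,lo,hi in(('blue',(100,100,60),(130,255,255)),('green',(45,80,50),(85,255,255))):
  for k,ce in blobs(c,lo,hi,60)[0]: print(n_,k,ce,onz(c,*ce,.034)[:2])
  for k,ce in blobs(t,lo,hi,40)[0]: print('top',n_,k,ce,onz(t,*ce,.034)[:2])
print('expected corners of tray2 rim:')
e=np.array([np.cos(np.radians(-7.5)),np.sin(np.radians(-7.5))]);nn=np.array([-e[1],e[0]])
for a,b in((.1,.031),(.1,-.031),(-.1,-.031),(-.1,.031)):
  p=np.array([.548,-.0905])+e*a+nn*b; print(a,b,proj(c,[*p,.098]),proj(s,[*p,.098]))
```

```text
t 32.75 tcp [ 0.5474 -0.0906  0.2549] yaw -97.69 tilt [-0.001  0.001] F [-0.1  0.1  0.1] w 0.0855 gf 0.0 q7 -1.17
white [   0   70   63  120 3938] [ 32.0152 129.142 ]
white [ 284   86   65  102 4139] [315.905  130.2974]
white [   0  112   25   71 1051] [  7.981  154.4862]
white [ 148  112   59  145 2694] [181.0713 177.3805]
white [619 123  21  91 588] [635.6276 164.4133]
white [ 300  199   34   63 1356] [316.8754 224.9226]
blue [ 271   74   95  172 5114] [321.6981 145.7605] [ 0.581 -0.101]
blue [126 107  50  11 298] [150.4899 111.8859] [0.65   0.1007]
blue [291 261  51   7 313] [316.262  264.3163] [ 0.4148 -0.0717]
top blue [337 124  11  11  89] [342.1685 129.236 ] [0.7806 0.0563]
top blue [381 126  10  10  67] [384.8955 131.209 ] [ 0.7784 -0.0653]
top blue [ 48 158  17  14 192] [ 55.849  164.7552] [0.657  0.8646]
top blue [ 69 162  19  15 218] [ 77.4128 169.0367] [0.6462 0.8008]
top blue [367 170  22  82 679] [376.2077 211.6038] [ 0.5482 -0.0428]
top blue [319 172  20   3  40] [328.5 172.9] [0.6535 0.092 ]
green [108 280  25  21 393] [119.7812 290.0967] [0.4093 0.228 ]
top green [270 255  12  11 102] [275.2157 259.9216] [0.4087 0.2312]
top green [122 256  20  26 285] [131.7825 271.1158] [0.3672 0.6219]
expected corners of tray2 rim:
0.1 0.031 [284.8556  85.8753] [369.5909 234.8951]
0.1 -0.031 [348.4846  85.6837] [376.0775 245.9356]
-0.1 -0.031 [343.1566 266.4226] [312.4682 256.0489]
-0.1 0.031 [291.1118 266.5428] [308.0031 244.3686]
```

Tray 2's rim corners match the 44 mm seating to within about 1 mm. Next is the green jar.

>>> move_arm --moves '[-0.009,0.021,0,0,0,6,100,-0.018,0.042,0,0,0,12,100,-0.027,0.063,0,0,0,18,100,-0.036,0.084,0,0,0,24,100,-0.045,0.105,0,0,0,30,100]'

```text
clock: 33.32
tcp_pos: [0.502, 0.0147, 0.2546]
tool_rot: [0.981, 0.196, -0.001, 0.0]
wrist_force: [-0.4, 1.0, 0.0]
width: 0.0855
gripper_force: 0.0
```

>>> move_arm --moves '[-0.009,0.021,0,0,0,6,100,-0.018,0.042,0,0,0,12,100,-0.027,0.063,0,0,0,18,100,-0.036,0.084,0,0,0,24,100,-0.045,0.105,0,0,0,30,100]'

```text
clock: 33.73
tcp_pos: [0.457, 0.1197, 0.2548]
tool_rot: [0.897, 0.443, -0.001, 0.0]
wrist_force: [0.4, 0.0, -0.1]
width: 0.0857
gripper_force: 0.0
```

>>> move_arm --moves '[-0.01,0.022,-0.022,0,0,6,100,-0.02,0.044,-0.044,0,0,12,100,-0.03,0.066,-0.066,0,0,18,100,-0.04,0.088,-0.088,0,0,24,100,-0.048,0.11,-0.11,0,0,30,100]'

```text
clock: 34.15
tcp_pos: [0.4086, 0.2295, 0.1437]
tool_rot: [0.751, 0.66, -0.001, -0.0]
wrist_force: [0.9, 0.5, 1.0]
width: 0.0855
gripper_force: 0.0
```

>>> move_arm --moves '[0,0,0,0,0,0,100,0,0,0,0,0,0,100,0,0,0,0,0,0,100,0,0,0,0,0,0,100]'

```text
clock: 34.48
tcp_pos: [0.411, 0.228, 0.146]
tool_rot: [0.754, 0.657, 0.001, 0.0]
wrist_force: [-0.2, -0.7, 1.1]
width: 0.0857
gripper_force: 0.0
```

Run:
```python
from h import *
st(); c=cam('wrist','w13.png')
for k,ce in blobs(c,(45,80,50),(85,255,255),60)[0]: print(k,ce,onz(c,*ce,.034)[:2])
```

```text
t 34.48 tcp [0.411 0.228 0.146] yaw -7.86 tilt [0.001 0.   ] F [-0.2 -0.7  1.1] w 0.0857 gf 0.0 q7 -0.44
[297 179  33  35 921] [313.152  195.9642] [0.4076 0.232 ]
```

>>> move_arm --moves '[-0.003,0.003,-0.03,0,0,0,100,-0.003,0.003,-0.065,0,0,0,100,-0.003,0.003,-0.1,0,0,0,100,-0.003,0.003,-0.127,0,0,0,100,-0.003,0.003,-0.139,0,0,0,100]'

```text
clock: 34.95
tcp_pos: [0.4062, 0.2306, 0.0042]
tool_rot: [0.754, 0.657, -0.002, 0.0]
wrist_force: [-0.7, -0.2, 0.4]
width: 0.085
gripper_force: 0.0
```

>>> move_arm --moves '[0,0,0,0,0,0,80,0,0,0,0,0,0,60,0,0,0,0,0,0,50,0,0,0,0,0,0,42,0,0,0,0,0,0,36]'

```text
clock: 35.37
tcp_pos: [0.4081, 0.2325, 0.0079]
tool_rot: [0.753, 0.658, 0.002, 0.0]
wrist_force: [-0.8, -1.1, 6.6]
width: 0.0309
gripper_force: 22.9
```

>>> move_arm --moves '[0,0,0,0,0,0,30,0,0,0,0,0,0,20,0,0,0,0,0,0,10,0,0,0,0,0,0,10,0,0,0,0,0,0,10]'

```text
clock: 35.78
tcp_pos: [0.4081, 0.2325, 0.0081]
tool_rot: [0.753, 0.658, 0.002, -0.0]
wrist_force: [-0.6, -1.2, 8.2]
width: 0.0303
gripper_force: 58.7
```

Run:
```python
from h import *
st()
```

```text
t 35.78 tcp [0.4081 0.2325 0.0081] yaw -7.7 tilt [0.002 0.002] F [-0.6 -1.2  8.2] w 0.0303 gf 58.7 q7 -0.2
```

>>> move_arm --moves '[0,0,0.01,0,0,0,10,0,0,0.04,0,0,0,10,0,0,0.075,0,0,0,10,0,0,0.115,0,0,0,10,0,0,0.15,0,0,0,10]'

```text
clock: 36.2
tcp_pos: [0.4071, 0.2314, 0.1591]
tool_rot: [0.753, 0.658, 0.0, 0.0]
wrist_force: [0.1, 1.4, -0.4]
width: 0.0299
gripper_force: 59.5
```

>>> move_arm --moves '[0.009,-0.022,0,0,0,0,10,0.018,-0.044,0,0,0,0,10,0.027,-0.066,0,0,0,0,10,0.036,-0.088,0,0,0,0,10,0.046,-0.11,0,0,0,0,10]'

```text
clock: 36.62
tcp_pos: [0.453, 0.1211, 0.1575]
tool_rot: [0.753, 0.658, 0.001, -0.0]
wrist_force: [0.9, -0.2, -0.8]
width: 0.0304
gripper_force: 59.4
```

>>> move_arm --moves '[0.009,-0.022,0,0,0,0,10,0.018,-0.044,0,0,0,0,10,0.027,-0.066,0,0,0,0,10,0.036,-0.088,0,0,0,0,10,0.046,-0.11,0,0,0,0,10]'

```text
clock: 37.03
tcp_pos: [0.499, 0.0109, 0.1574]
tool_rot: [0.753, 0.658, 0.001, -0.0]
wrist_force: [0.8, 0.5, 0.4]
width: 0.0302
gripper_force: 59.4
```

>>> move_arm --moves '[0.009,-0.022,0,0,0,0,10,0.018,-0.044,0,0,0,0,10,0.027,-0.066,0,0,0,0,10,0.036,-0.088,0,0,0,0,10,0.048,-0.103,0,0,0,0,10]'

```text
clock: 37.45
tcp_pos: [0.5466, -0.0935, 0.1576]
tool_rot: [0.754, 0.657, 0.0, 0.0]
wrist_force: [0.8, 0.9, -0.9]
width: 0.0303
gripper_force: 59.4
```

>>> move_arm --moves '[0,0,0,0,0,0,10,0,0,0,0,0,0,10,0,0,0,0,0,0,10,0,0,0,0,0,0,10]'

```text
clock: 37.78
tcp_pos: [0.5466, -0.0898, 0.1566]
tool_rot: [0.752, 0.659, 0.0, -0.001]
wrist_force: [-0.6, -0.3, 0.9]
width: 0.0304
gripper_force: 59.5
```

Run:
```python
from h import *
st()
```

```text
t 37.78 tcp [ 0.5466 -0.0898  0.1566] yaw -7.61 tilt [-0.     0.001] F [-0.6 -0.3  0.9] w 0.0304 gf 59.5 q7 0.34
```

Commanded z is about 0.157, and contact is expected near 0.059.

>>> move_arm --moves '[0,0,-0.025,0,0,0,10,0,0,-0.05,0,0,0,10,0,0,-0.07,0,0,0,10,0,0,-0.085,0,0,0,10,0,0,-0.092,0,0,0,10]'

```text
clock: 38.2
tcp_pos: [0.5455, -0.0894, 0.0626]
tool_rot: [0.752, 0.659, -0.001, -0.002]
wrist_force: [0.5, -0.1, -1.0]
width: 0.03
gripper_force: 59.5
```

>>> move_arm --moves '[0,0,-0.002,0,0,0,10,0,0,-0.004,0,0,0,10,0,0,-0.005,0,0,0,10,0,0,-0.005,0,0,0,10]'

```text
clock: 38.53
tcp_pos: [0.5476, -0.091, 0.0602]
tool_rot: [0.753, 0.658, 0.001, 0.0]
wrist_force: [-0.2, 1.3, -0.5]
width: 0.0299
gripper_force: 59.5
```

Run:
```python
from h import *
st()
```

```text
t 38.53 tcp [ 0.5476 -0.091   0.0602] yaw -7.68 tilt [0.001 0.   ] F [-0.2  1.3 -0.5] w 0.0299 gf 59.5 q7 0.45
```

>>> move_arm --moves '[0,0,-0.001,0,0,0,10,0,0,-0.0015,0,0,0,20,0,0,-0.0015,0,0,0,40,0,0,-0.0015,0,0,0,52,0,0,-0.0015,0,0,0,52]'

```text
clock: 38.95
tcp_pos: [0.5472, -0.091, 0.0581]
tool_rot: [0.753, 0.658, 0.0, 0.0]
wrist_force: [-0.2, 0.2, 0.5]
width: 0.0447
gripper_force: 0.0
```

>>> move_arm --moves '[0,0,0,0,0,0,52,0,0,0.01,0,0,0,52,0,0,0.035,0,0,0,52,0,0,0.065,0,0,0,52,0,0,0.095,0,0,0,52]'

```text
clock: 39.37
tcp_pos: [0.5465, -0.0913, 0.1542]
tool_rot: [0.753, 0.658, -0.001, -0.0]
wrist_force: [0.8, -0.4, 0.8]
width: 0.0444
gripper_force: 0.0
```

>>> move_arm --moves '[0,0,0.03,0,0,6.4,100,0,0,0.055,0,0,12.8,100,0,0,0.07,0,0,19.2,100,0,0.01,0.08,0,0,25.6,100,0,0.025,0.085,0,0,32,100]'

```text
clock: 39.78
tcp_pos: [0.5476, -0.0681, 0.2408]
tool_rot: [0.542, 0.841, 0.001, 0.002]
wrist_force: [-0.3, 0.3, -0.3]
width: 0.0855
gripper_force: 0.0
```

>>> move_arm --moves '[0,0.015,0,0,0,6.4,100,0,0.03,0,0,0,12.8,100,0,0.046,0,0,0,19.2,100,0,0.062,0,0,0,25.6,100,0,0.078,0,0,0,32,100]'

```text
clock: 40.2
tcp_pos: [0.5469, 0.0123, 0.2387]
tool_rot: [0.288, 0.958, 0.0, 0.0]
wrist_force: [-0.1, -0.7, -0.9]
width: 0.0853
gripper_force: 0.0
```

>>> move_arm --moves '[0,0.016,-0.01,0,0,6.4,100,0,0.032,-0.02,0,0,12.8,100,0,0.048,-0.03,0,0,19.2,100,0.004,0.064,-0.04,0,0,25.6,100,0.006,0.081,-0.05,0,0,31.8,100]'

```text
clock: 40.62
tcp_pos: [0.5533, 0.0932, 0.1883]
tool_rot: [0.014, 1.0, -0.0, 0.0]
wrist_force: [-0.2, 0.4, -0.4]
width: 0.0855
gripper_force: 0.0
```

>>> move_arm --moves '[0,0,0,0,0,0,100,0,0,0,0,0,0,100,0,0,0,0,0,0,100,0,0,0,0,0,0,100]'

```text
clock: 40.95
tcp_pos: [0.5535, 0.0914, 0.1889]
tool_rot: [0.018, 1.0, -0.0, 0.001]
wrist_force: [-0.6, -0.7, 1.0]
width: 0.0852
gripper_force: 0.0
```

Run:
```python
from h import *
st(); c=cam('wrist','w14.png'); t=cam('top')
for n,lo,hi in(('blue',(100,100,60),(130,255,255)),('green',(45,80,50),(85,255,255))):
  for s,ce in blobs(c,lo,hi,60)[0]: print(n,s,ce,onz(c,*ce,.044)[:2],onz(c,*ce,.085)[:2])
for s,ce in blobs(t,(45,80,50),(85,255,255),40)[0]: print('top',s,ce,onz(t,*ce,.085)[:2])
m=cv2.inRange(cv2.cvtColor(c['img'],cv2.COLOR_RGB2HSV),np.array([0,0,150]),np.array([179,50,255])); b=blobs(c,(100,100,60),(130,255,255),200)[1]
for u in (305,317,330):
  col=np.where(m[50:130,u])[0]+50; r=np.where(b[245:330,u])[0]+245
  if len(col) and len(r): print(u,col.min(),r.min(),r.max(),onz(c,u,col.min(),.05)[0],onz(c,u,r.max()+1,.05)[0])
for v in (110,130,150):
  r=np.where(m[v,260:370])[0]+260; print(v,r.min(),r.max(),onz(c,r.min(),v,.05),onz(c,r.max()+1,v,.05))
```

```text
t 40.95 tcp [0.5535 0.0914 0.1889] yaw 87.9 tilt [ 0.001 -0.   ] F [-0.6 -0.7  1. ] w 0.0852 gf 0.0 q7 1.46
blue [  98   70  116  204 7364] [184.6707 154.1147] [ 0.5108 -0.0395] [ 0.5054 -0.0205]
blue [ 54  84  78  16 665] [92.2602 91.403 ] [ 0.4478 -0.1182] [ 0.4513 -0.088 ]
blue [293 270  53   8 341] [318.478  273.4252] [0.6529 0.0905] [0.6273 0.0911]
blue [163 274   9   8  64] [166.9219 277.4531] [ 0.6525 -0.0865] [ 0.627  -0.0608]
blue [170 388  11  12  84] [175.0833 395.0952] [ 0.8404 -0.1147] [ 0.7883 -0.085 ]
green [  98  184   41   35 1091] [117.6315 200.9597] [ 0.5575 -0.1208] [ 0.5454 -0.0902]
top [391 206  12  10 100] [396.52 210.64] [ 0.5469 -0.0909]
top [122 256  20  26 288] [131.7847 271.1007] [0.3694 0.6008]
305 86 270 276 0.45224089225744485 0.6532554043708233
317 85 272 276 0.4517856859020499 0.6537387694912695
330 85 270 276 0.4522096892498487 0.6542708913397391
110 285 351 [0.4726 0.0651 0.05  ] [0.4748 0.128  0.05  ]
130 267 350 [0.4902 0.0466 0.05  ] [0.4931 0.127  0.05  ]
150 287 349 [0.5099 0.0645 0.05  ] [0.5121 0.126  0.05  ]
```

>>> move_arm --moves '[0,0.003,-0.03,0,0,0,100,0,0.003,-0.06,0,0,0,100,0,0.003,-0.09,0,0,0,100,0,0.003,-0.115,0,0,0,100,0,0.003,-0.135,0,0,0,100]'

```text
clock: 41.47
tcp_pos: [0.5524, 0.0952, 0.0514]
tool_rot: [0.017, 1.0, -0.0, -0.001]
wrist_force: [-0.9, -0.2, -0.2]
width: 0.0847
gripper_force: 0.0
```

>>> move_arm --moves '[0,0,-0.012,0,0,0,100,0,0,-0.022,0,0,0,100,0,0,-0.029,0,0,0,100,0,0,-0.029,0,0,0,100,0,0,-0.029,0,0,0,100]'

```text
clock: 41.88
tcp_pos: [0.5537, 0.0959, 0.0246]
tool_rot: [0.017, 1.0, 0.0, 0.001]
wrist_force: [-0.3, 0.3, -0.7]
width: 0.0857
gripper_force: 0.0
```

>>> move_arm --moves '[0,0,0,0,0,0,85,0,0,0,0,0,0,80,0,0,0,0,0,0,75,0,0,0,0,0,0,70,0,0,0,0,0,0,60]'

```text
clock: 42.3
tcp_pos: [0.5537, 0.0957, 0.0252]
tool_rot: [0.017, 1.0, 0.0, 0.001]
wrist_force: [-1.7, -1.3, 6.0]
width: 0.0605
gripper_force: 63.2
```

>>> move_arm --moves '[0,0,0,0,0,0,50,0,0,0,0,0,0,40,0,0,0,0,0,0,40,0,0,0,0,0,0,40]'

```text
clock: 42.63
tcp_pos: [0.5538, 0.0957, 0.0252]
tool_rot: [0.017, 1.0, 0.0, 0.001]
wrist_force: [-1.4, -1.5, 6.5]
width: 0.0609
gripper_force: 63.2
```

Run:
```python
from h import *
st()
```

```text
t 42.63 tcp [0.5538 0.0957 0.0252] yaw 88.1 tilt [0.002 0.   ] F [-1.4 -1.5  6.5] w 0.0609 gf 63.2 q7 1.56
```

>>> move_arm --moves '[0,0,0.01,0,0,0,40,0,0,0.035,0,0,0,40,0,0,0.065,0,0,0,40,0,0,0.1,0,0,0,40,0,0,0.135,0,0,0,40]'

```text
clock: 43.05
tcp_pos: [0.5523, 0.0959, 0.1605]
tool_rot: [0.017, 1.0, -0.0, -0.001]
wrist_force: [0.2, 0.5, -0.9]
width: 0.0607
gripper_force: 65.8
```

>>> move_arm --moves '[0,0,0.03,0,0,0,40,0,-0.01,0.05,0,0,-1,40,0,-0.03,0.06,0,0,-2,40,0,-0.055,0.06,0,0,-3,40,0,-0.08,0.06,0,0,-4,40]'

```text
clock: 43.47
tcp_pos: [0.5526, 0.0142, 0.2196]
tool_rot: [0.052, 0.999, 0.0, 0.0]
wrist_force: [-0.1, -0.1, -1.4]
width: 0.0605
gripper_force: 65.9
```

>>> move_arm --moves '[-0.001,-0.025,0,0,0,-0.5,40,-0.002,-0.05,0,0,0,-1,40,-0.003,-0.075,0,0,0,-1.4,40,-0.004,-0.095,0,0,0,-1.8,40,-0.005,-0.107,0,0,0,-1.8,40]'

```text
clock: 43.88
tcp_pos: [0.5464, -0.0954, 0.2185]
tool_rot: [0.07, 0.998, -0.001, -0.001]
wrist_force: [-0.0, -0.4, -0.7]
width: 0.0609
gripper_force: 65.9
```

>>> move_arm --moves '[0,0,0,0,0,0,40,0,0,0,0,0,0,40,0,0,0,0,0,0,40,0,0,0,0,0,0,40]'

```text
clock: 44.22
tcp_pos: [0.5482, -0.0892, 0.2187]
tool_rot: [0.066, 0.998, 0.0, -0.0]
wrist_force: [0.5, -0.0, -1.2]
width: 0.0608
gripper_force: 65.9
```

Run:
```python
from h import *
st()
```

```text
t 44.22 tcp [ 0.5482 -0.0892  0.2187] yaw 82.47 tilt [-0.001  0.001] F [ 0.5 -0.  -1.2] w 0.0608 gf 65.9 q7 1.7
```

>>> move_arm --moves '[0,-0.001,-0.02,0,0,-0.2,40,0,-0.001,-0.045,0,0,-0.2,40,0,-0.001,-0.068,0,0,-0.2,40,0,-0.001,-0.085,0,0,-0.2,40,0,-0.001,-0.092,0,0,-0.2,40]'

```text
clock: 44.63
tcp_pos: [0.5467, -0.0901, 0.1244]
tool_rot: [0.068, 0.998, 0.0, -0.002]
wrist_force: [0.3, 1.2, -1.5]
width: 0.0607
gripper_force: 65.9
```

>>> move_arm --moves '[0,0,0,0,0,0,40,0,0,-0.002,0,0,0,40,0,0,-0.004,0,0,0,40,0,0,-0.006,0,0,0,40,0,0,-0.006,0,0,0,40]'

```text
clock: 45.05
tcp_pos: [0.5484, -0.092, 0.1215]
tool_rot: [0.069, 0.998, 0.0, 0.001]
wrist_force: [-0.2, -0.0, -1.2]
width: 0.0609
gripper_force: 65.9
```

Run:
```python
from h import *
st()
```

```text
t 45.05 tcp [ 0.5484 -0.092   0.1215] yaw 82.11 tilt [0.001 0.   ] F [-0.2 -0.  -1.2] w 0.0609 gf 65.9 q7 1.78
```

>>> move_arm --moves '[0,0.001,-0.001,0,0,0.2,40,0,0.001,-0.002,0,0,0.2,40,0,0.001,-0.003,0,0,0.2,40,0,0.001,-0.004,0,0,0.2,40,0,0.001,-0.004,0,0,0.2,40]'

```text
clock: 45.47
tcp_pos: [0.5482, -0.0911, 0.1172]
tool_rot: [0.067, 0.998, 0.0, 0.0]
wrist_force: [-0.8, 1.4, 2.8]
width: 0.0607
gripper_force: 66.1
```

>>> move_arm --moves '[0,0,-0.001,0,0,0,40,0,0,-0.002,0,0,0,40,0,0,-0.002,0,0,0,40]'

```text
clock: 45.72
tcp_pos: [0.5482, -0.0911, 0.1171]
tool_rot: [0.067, 0.998, 0.001, 0.0]
wrist_force: [-6.9, 2.3, 16.0]
width: 0.0602
gripper_force: 67.8
```

Run:
```python
from h import *
st()
```

```text
t 45.72 tcp [ 0.5482 -0.0911  0.1171] yaw 82.3 tilt [0.    0.002] F [-6.9  2.3 16. ] w 0.0602 gf 67.8 q7 1.79
```

Seated at 0.117 as predicted. Now release, rise and check.

>>> move_arm --moves '[0,0,0.002,0,0,0,40,0,0,0.002,0,0,0,60,0,0,0.002,0,0,0,80,0,0,0.002,0,0,0,100,0,0,0.002,0,0,0,100]'

```text
clock: 46.13
tcp_pos: [0.548, -0.091, 0.1167]
tool_rot: [0.067, 0.998, -0.0, -0.0]
wrist_force: [1.1, 0.1, 0.6]
width: 0.0852
gripper_force: 0.0
```

>>> move_arm --moves '[0,0,0,0,0,0,100,0,0,0.01,0,0,0,100,0,0,0.04,0,0,0,100,0,0,0.08,0,0,0,100,0,0,0.12,0,0,0,100]'

```text
clock: 46.55
tcp_pos: [0.5473, -0.0912, 0.2383]
tool_rot: [0.067, 0.998, -0.0, -0.001]
wrist_force: [0.4, 0.1, 0.1]
width: 0.0857
gripper_force: 0.0
```

>>> move_arm --moves '[0,0,0.04,0,0,0,100,0,0.03,0.06,0,0,0,100,0,0.06,0.08,0,0,0,100,0,0.09,0.09,0,0,0,100,0,0.12,0.1,0,0,0,100]'

```text
clock: 46.97
tcp_pos: [0.5481, 0.0298, 0.3393]
tool_rot: [0.068, 0.998, 0.001, 0.001]
wrist_force: [0.4, -0.8, 0.0]
width: 0.0854
gripper_force: 0.0
```

>>> move_arm --moves '[0,0.03,0,0,0,0,100,0,0.06,0,0,0,0,100,0,0.06,0,0,0,0,100,0,0.06,0,0,0,0,100,0,0.06,0,0,0,0,100]'

```text
clock: 47.38
tcp_pos: [0.5481, 0.0881, 0.3374]
tool_rot: [0.067, 0.998, -0.0, 0.0]
wrist_force: [0.1, -0.8, 1.1]
width: 0.0853
gripper_force: 0.0
```

Run:
```python
from h import *
st(); t=cam('top'); s=cam('side'); w=cam('wrist')
i=s['img'][190:330,280:470]; a=t['img'][120:280,300:540]
o=np.vstack([np.hstack([cv2.resize(i,(407,300),interpolation=cv2.INTER_CUBIC),cv2.resize(a,(390,300))]),np.pad(cv2.resize(w['img'],(480,300)),((0,0),(0,317),(0,0)))])
cv2.imwrite('pics/fin.png',o[:,:,::-1])
```

```text
t 47.38 tcp [0.5481 0.0881 0.3374] yaw 82.26 tilt [ 0.    -0.001] F [ 0.1 -0.8  1.1] w 0.0853 gf 0.0 q7 1.3
```

View pics/fin.png

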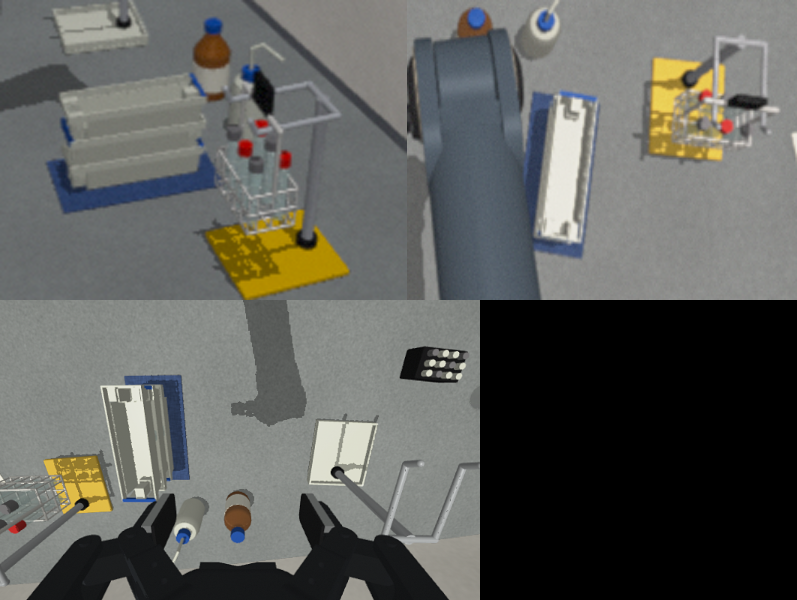

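The stack stands with three even steps and the blue ends alternating, centred at about (560,165) in the top crop. The basket hangs level at about (745,100), and no jars are left on the bench. I'm handing it in.

```bash
python3 -c "
from rig import manip
print(manip.sign_off())"
```

```text
the job is handed in; nothing more can be done
None
```

I handed in the job at about 47 s of robot time. The basket hangs on the drying stand, and the three trays are stacked half-turned on the mat, with the one blue jar in tray 1, the one green jar in tray 2 and the third tray empty on top. `sign_off()` returned no verdict, so the result rests on my own camera and force checks.

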